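# Clamp a gel cassette and set the thumbscrew a quarter turn off its seat

### The job

Take the gel cassette off the leaning drain stand and stand it on its long edge in the clamp slot of the rack (the slot beside the thumbscrew), lowered all the way to the slot floor, not dropped, and let go of it. Then turn the thumbscrew clockwise until it seats, and back it off a quarter turn so that the glass is not strained. Finish still gripping the thumbscrew's wings there so that it cannot creep; do not disturb the timer, beaker or dish.

Things in the scene. Friction and masses are not known exactly. Their poses are not given: they have to be found in the camera images.
- cassette_mid (a point): centre of the loose gel cassette, a slab of two glass plates in a grey frame: 9 mm thick (x axis), 100 long (y), 90 high (z: edges 45 mm above and below this point), about 0.12 kg. It starts leaning on the stand, its upper long edge tipped 0.5 rad (29 deg) from upright towards the robot. The upper 30 mm is free on both faces: pinch it across the thickness, gripper tilted along the slab.
- cassette: the same loose gel cassette; origin in the middle of its lower long edge, axes as for its centre
- stand: fixed white drain stand, base 90x110 mm, 85 mm high; origin at its underside's centre, z up. The cassette leans to the stand's -x side on two rails at y = +-41 mm (14 mm wide, up to 57 mm along the slab from its lower edge); an 8 mm lip keeps the lower edge. Between the rails it is open above the lowest 12 mm. The cassette comes out by sliding up along its own height.
- rack: fixed white rack; origin at its underside below the clamp slot; x across the slots (positive away from the robot), y along them (positive left), z up. Base 10 mm thick = slot floor; clamp slot walls reach z = 44 mm, their outward-flared lips z = 52 mm; end cheeks of the clamp slot at y = +-56 mm. A second, plain slot at x = +50 mm already holds a like cassette, fixed, its top at z = 100 mm. The thumbscrew stands at y = -105 mm.
- slot (a point): point on the floor of the clamp slot (rack x = 0, y = 0, z = 10 mm), axes as the rack. The slot's fixed wall face is at x = +5 mm; its moving metal jaw's face is at x = -5 mm minus 2 mm per rad of thumbscrew opening: at the start the slot is 12.4 to 14.8 mm wide, its mid-line at x = -1 mm per rad; 10 mm wide with the screw seated. Flared lips at the top (z 44 to 52 mm) widen the mouth by 5 mm a side.
- thumbscrew (a joint): angle of the upright thumbscrew in rad: 0 = seated (firm stop that gives a few hundredths of a rad, fully clockwise seen from above), grows as it is backed off counter-clockwise, ends at 2.8; starts between 1.2 and 2.4. It stays where it is left (friction about 0.05 N m) and does not rise or sink as it turns.
- wing_grip (a point): point on the thumbscrew's vertical axis at the height to grip, 78 mm above the bench (rack x = 0, y = -105 mm). The steel wing bar is 48 mm long (this point's x axis), 11 mm thick (its y axis: pinch here), from 61 to 89 mm above the bench. It lies along the rack's x axis when seated and turns with the joint. Screw block and lock nut below it reach 57 mm.
- wing_head: the wing bar as a part; origin on its axis, 18 mm below the grip point, same axes
- timer_mid (a point): bystander: white bench timer, 38x62x58 mm, half-way up
- beaker_mid (a point): bystander: small glass beaker, 50 mm wide, 56 mm high, half-way up
- dish_mid (a point): bystander: shallow round petri dish, 63 mm wide, 14 mm high, half-way up

How it is judged:
By the outcome, as a careful person would: the job done as asked, in the order asked, and still so for the second after the job is handed in, while the arm keeps its last pose, push and grip.
It also fails if it takes over 61 s, if anything falls off the work surface, if the arm or the gripper's body presses on something with over 40 N, if the wrist force passes 120 N, or if a joint passes its speed limit or range.

### The arm

A 7-joint arm with a two-finger parallel gripper is mounted at the origin on a cart in front of the work surface, level with it; the furniture and walls round the work are solid. World frame = base frame: x ahead of the robot, y to its left, z up, the work surface at z = 0. Lengths are in m, angles in rad, forces in N, time in s.
With the tool pointing down it reaches from about 0.4 to 0.875 m from the base axis. Payload 4.4 kg.
Tool frame: the origin (TCP) lies between the finger pads; the fingertips stand 17 mm ahead of it and the grasp point (between the pads) lies 2 mm behind it; z points along the fingers, y is the line along which they close (so a half turn about z gives the same grasp; the last joint's range is limited). The gripper opens to 85 mm and grips with 20 to 120 N. Pads are 22 mm wide; open, the fingers measure 114 mm over their backs; the gripper's body (76 mm by 85 mm) begins 54 mm behind the grasp point. The pads swing forward as they close: fully open they stand 13 mm farther back than shut.
Start: joints at [-1.281, 0.628, 0.038, 1.517, -0.027, 0.996, -0.02], TCP at [0.226, 0.609, 0.248] pointing down, gripper open.
Joint ranges: [-3.06, 3.06], [-0.37, 2.12], [-1.25, 1.32], [0.18, 2.47], [-1.1, 4.24], [0.23, 1.98], [-2.94, 2.94]. Speed limits (rad/s): [2.57, 2.57, 3.14, 3.14, 3.14, 3.14, 3.14].

### API

Orientations are given as a unit quaternion [w, x, y, z].
In Python, from rig import robot gives the robot as it stands.
- The arm moves only by the tool drive_tool, never from a script. Its argument "plan" is a list of rows, each a list of 7 numbers: the shift along the world's x, y, z in units of 8 cm (1.0 is 8 cm), then the turn, a rotation vector about the world's x, y, z in units of 360 degrees (1.0 is 360 degrees), then the closure, from 0 (fully open) to 1 (shut). A call has 1 to 12 rows; each row is the pose to reach, as a shift and turn from the pose commanded when the call began, turning the shorter way round; what a row does not reach only later rows make up. A row lasts 1/10 s, in which the tool goes at most 50 mm and 8.59 degrees, less where a joint would pass 70% of its speed; a pose out of reach is approached as far as the arm can. A call with a number of a shift or a turn outside -1 to 1 is refused whole. A call with a gripper value outside its range is refused whole. The fingers move at their own pace and stop on an object; "squeeze" is the grip in N (left out, the last holds). Time passes only in rows, so rows that repeat a pose let the fingers close. It gives the time, the measured TCP pose, the force, the opening and the grip force at its end, in the units of the state.
- robot.read_state(): the state, without advancing time (a new reading comes with each control period).
- robot.get_image(name): name is "scene" or "top" or "wrist"; returns a dict with "color" (480x640x3 uint8, red, green, blue), "fx", "fy", "cx", "cy" (pixels), "pose" (4x4, takes a point from camera to world coordinates). Camera axes: x right, y down, z forward; pixel columns grow to the right and rows downward; lengths in m; the calibration is good to about 2 mm. A picture is of the moment at which its call begins. There is no depth.
- robot.sign_off(): hands the job in; it is judged then, once.
The state is a dict: "time_s": time; "joint_positions": joint angles; "joint_vel": joint speeds; "joint_torque": joint torques, N m; "eef_pos": TCP position; "orientation": TCP orientation; "contact_force": force on the tool from outside, world axes, zero at the start; "ft_torque": the same for the moment, N m; "opening": finger opening in m; "finger_force": force on a finger pad.
Only numpy, scipy, OpenCV 4.12 (cv2) and the standard library are available. Lean on these libraries where they do the work, as an engineer would, in place of code of your own. Each camera call takes 0.05 s, during which the arm holds its last target. There are 200 camera calls.

## Working session

There is one attempt and no reset: what is moved stays moved. The work goes in short steps, Python scripts to look and compute and a tool call to move; the robot and the scene stay as the last step left them, time stands still between calls to the robot, and variables do not carry over. Pictures are saved under pics/ and viewed, at most 10 in all, crops included, and the job is handed in when it is done.

Besides the shell and the picture viewer there is one more tool, called as name([rows], argument=value, ...), one row to a line, values as JSON. drive_tool: Moves the arm, as the interface text tells. Its arguments: {"type":"object","properties":{"plan":{"type":"array","items":{"type":"array","items":{"type":"number"}}},"squeeze":{"type":"number"}},"required":["plan"]}

```bash
mkdir -p pics; ls
python3 - <<'E'
from rig import robot
import cv2,numpy as np
np.set_printoptions(precision=4,suppress=True)
for n in("scene","top"):
    im=robot.get_image(n); cv2.imwrite(f"pics/{n}0.png",im["color"][:,:,::-1]); print(n,im["fx"],im["fy"],im["cx"],im["cy"]);print(np.array(im["pose"]))
print(robot.read_state())
E
```

```text
pics
scene 604.2127448733271 604.2127448733271 310.33423830295504 249.7734412690193
[[ 0.4972 -0.4967  0.7114 -0.317 ]
 [-0.8676 -0.2862  0.4065 -0.584 ]
 [ 0.0017 -0.8194 -0.5732  0.7711]
 [ 0.      0.      0.      1.    ]]
top 533.9204779856926 533.9204779856926 317.3411659666957 234.01865810251255
[[-0.0104 -0.9825  0.186   0.2947]
 [-0.9999  0.0102 -0.0022 -0.1265]
 [ 0.0002 -0.186  -0.9826  1.237 ]
 [ 0.      0.      0.      1.    ]]
{'time_s': 0.1, 'joint_positions': array([-1.2808,  0.6293,  0.0384,  1.5182, -0.027 ,  0.9963, -0.02  ]), 'joint_vel': array([ 0.0001, -0.0037,  0.0006,  0.0001,  0.0005,  0.0011, -0.001 ]), 'joint_torque': array([  0.0023, -56.4538,   1.2303, -19.3978,   0.0112,   0.0053,
        -0.    ]), 'eef_pos': array([0.2262, 0.6088, 0.2475]), 'orientation': array([-0.0002,  0.1769,  0.9842, -0.0008]), 'contact_force': array([-0.2897, -0.2907,  0.3208]), 'ft_torque': array([-0.0125,  0.0497,  0.0043]), 'finger_force': 0.0, 'opening': 0.08528853894538119}
```

View pics/scene0.png

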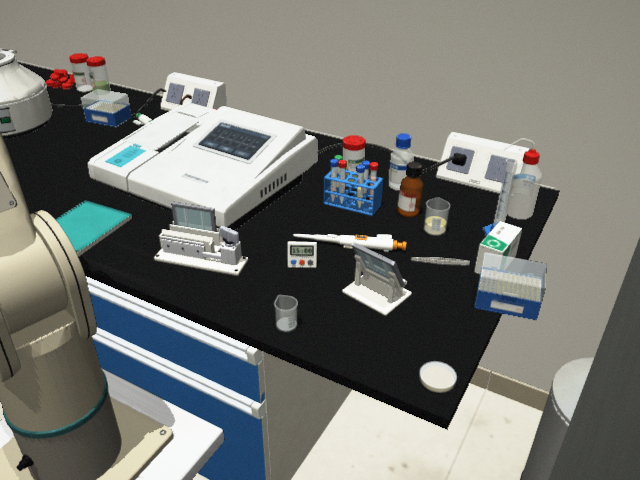

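View pics/top0.png

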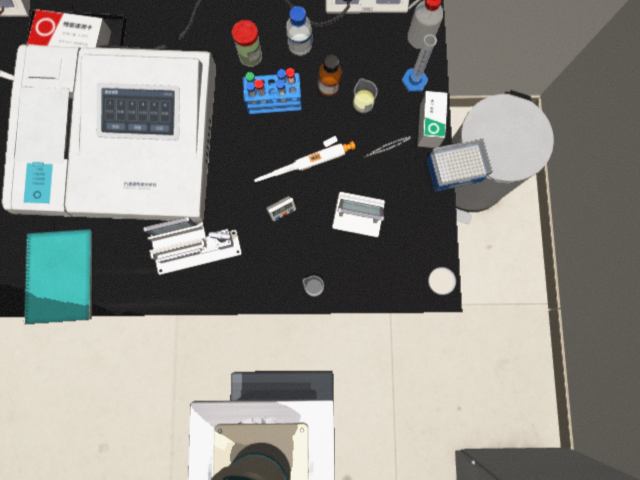

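The scene view shows the rack near (200,250) with the thumbscrew at (230,240), and the stand with the cassette near (378,275). The timer is at (302,254), the beaker at (286,312) and the dish at (438,376). In the top view, the rack is at (195,247), the wing at about (222,240) and the stand at (359,214).

```bash
cat > mos.py <<'E'
import cv2,numpy as np
def tile(img,x0,y0,w,h,W,H):
    t=cv2.resize(img[y0:y0+h,x0:x0+w],(W,H),interpolation=cv2.INTER_CUBIC)
    for x in range((x0+9)//10*10,x0+w,10):
        X=int((x+.5-x0)*W/w); cv2.line(t,(X,0),(X,6),(0,0,255),1); cv2.putText(t,str(x),(X-8,16),0,.33,(0,255,255),1)
    for y in range((y0+9)//10*10,y0+h,10):
        Y=int((y+.5-y0)*H/h); cv2.line(t,(0,Y),(6,Y),(0,0,255),1); cv2.putText(t,str(y),(8,Y+4),0,.33,(0,255,255),1)
    return t
E
python3 - <<'E'
from mos import *
s=cv2.imread("pics/scene0.png");t=cv2.imread("pics/top0.png")
m=np.vstack([np.hstack([tile(s,150,200,100,75,400,300),tile(s,335,240,100,75,400,300)]),np.hstack([tile(t,145,212,100,75,400,300),tile(t,310,180,100,75,400,300)])])
cv2.imwrite("pics/m0.png",m)
E
```

```text
(no output)
```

View pics/m0.png

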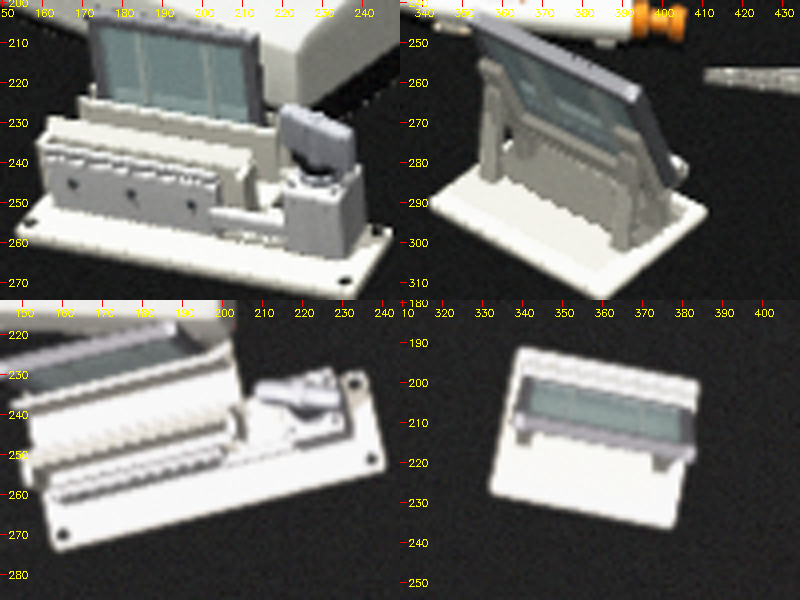

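The mosaic shows the stand base corners in the top view at about (339.5,191.3), (384,199.5), (378,236.3) and (332,227). The rack is yawed about +14° and the stand about -10°. I'll compute rough poses from these and then look with the wrist camera.

```bash
cat > lib.py <<'E'
import numpy as np, cv2
from rig import robot
from scipy.spatial.transform import Rotation as R
np.set_printoptions(precision=4,suppress=True)
TOP=dict(f=533.92048,c=(317.34117,234.01866),pose=np.array([[-0.0104,-0.9825,0.186,0.2947],[-0.9999,0.0102,-0.0022,-0.1265],[0.0002,-0.186,-0.9826,1.237]]))
SC=dict(f=604.21274,c=(310.33424,249.77344),pose=np.array([[0.4972,-0.4967,0.7114,-0.317],[-0.8676,-0.2862,0.4065,-0.584],[0.0017,-0.8194,-0.5732,0.7711]]))
def cam(im): return dict(f=im["fx"],c=(im["cx"],im["cy"]),pose=np.array(im["pose"])[:3])
def ray(c,uv,z):
    d=c["pose"][:,:3]@[(uv[0]-c["c"][0])/c["f"],(uv[1]-c["c"][1])/c["f"],1]; o=c["pose"][:,3]
    return o+d*(z-o[2])/d[2]
def proj(c,P):
    q=(np.atleast_2d(P)-c["pose"][:,3])@c["pose"][:,:3]
    return q[:,:2]/q[:,2:]*c["f"]+c["c"]
def st():
    s=robot.read_state(); q=s["orientation"]
    return s["eef_pos"],R.from_quat(np.r_[q[1:],q[0]]),s
E
python3 - <<'E'
from lib import *
print("stand top", [ray(TOP,p,.006) for p in[(339.5,191.3),(384,199.5),(378,236.3),(332,227)]])
print("stand sc", [ray(SC,p,.006) for p in[(342,291.5),(385,314),(411.5,292.5)]])
# scene tile: px=150+X/4-.5 ; top: 145+X/4-.5, 212+Y/4-.5 (Y from 0)
print("wing centre top", ray(TOP,(145+298/4-.5,212+93/4-.5),.089), "sc",ray(SC,(150+318/4-.5,200+125/4-.5),.089))
print("wing ends top", ray(TOP,(145+256/4-.5,212+88/4-.5),.089),ray(TOP,(145+340/4-.5,212+100/4-.5),.089))
print("rack base corners top",[ray(TOP,p,.01) for p in[(159.5,273.5),(241,253),(236,229.5)]])
print("holes",[ray(TOP,p,.01) for p in[(160.5,269),(237.5,251),(233.5,232)]])
for n,p in dict(timer=(281,209),beaker=(314,286),dish=(442,281)).items(): print(n,ray(TOP,p,.03))
E
```

```text
stand top [array([ 0.6308, -0.1831,  0.006 ]), array([ 0.6095, -0.2885,  0.006 ]), array([ 0.5208, -0.2714,  0.006 ]), array([ 0.5442, -0.1639,  0.006 ])]
stand sc [array([ 0.5374, -0.1694,  0.006 ]), array([ 0.5176, -0.2724,  0.006 ]), array([ 0.6041, -0.2917,  0.006 ])]
wing centre top [0.5126 0.0861 0.089 ] sc [0.5052 0.079  0.089 ]
wing ends top [0.5156 0.1091 0.089 ] [0.5085 0.063  0.089 ]
rack base corners top [array([0.4381, 0.2357, 0.01  ]), array([0.4839, 0.0486, 0.01  ]), array([0.5397, 0.0612, 0.01  ])]
holes [array([0.4485, 0.2339, 0.01  ]), array([0.4887, 0.0568, 0.01  ]), array([0.5338, 0.0669, 0.01  ])]
timer [ 0.5832 -0.0455  0.03  ]
beaker [ 0.4037 -0.1204  0.03  ]
dish [ 0.412  -0.4102  0.03  ]
```

The rack frame is at about (0.486,0.186) with yaw 13.8°. The thumbscrew is at about (0.51,0.085), about 1.2 rad open. The stand is at about (0.574,-0.228) with yaw -11°. Next I'll move above the rack for a wrist look.

drive_tool([
  [0.5,-0.95,0.2,0,0,-0.026,0],
  [0.5,-0.95,0.2,0,0,-0.026,0],
  [0.5,-0.95,0.2,0,0,-0.026,0],
])

```text
time_s: 0.4
eef_pos: [0.271, 0.5281, 0.2651]
orientation: [0.002, 0.26, 0.965, -0.001]
contact_force: [0.0, 0.9, 0.1]
opening: 0.0855
finger_force: 0.0
```

drive_tool([
  [0.55,-0.95,0.2,0,0,-0.026,0],
  [0.55,-0.95,0.2,0,0,-0.026,0],
  [0.55,-0.95,0.2,0,0,-0.026,0],
])

```text
time_s: 0.7
eef_pos: [0.3145, 0.4524, 0.2811]
orientation: [0.002, 0.339, 0.941, -0.001]
contact_force: [0.4, 0.0, 0.6]
opening: 0.0851
finger_force: 0.0
```

drive_tool([
  [0.55,-0.95,0.2,0,0,-0.026,0],
  [0.55,-0.95,0.2,0,0,-0.026,0],
  [0.55,-0.95,0.2,0,0,-0.026,0],
])

```text
time_s: 1.0
eef_pos: [0.3578, 0.377, 0.2972]
orientation: [0.002, 0.414, 0.91, -0.0]
contact_force: [-0.9, 0.2, 0.4]
opening: 0.0857
finger_force: 0.0
```

drive_tool([
  [0.55,-0.95,0.2,0,0,-0.026,0],
  [0.55,-0.95,0.2,0,0,-0.026,0],
  [0.55,-0.95,0.2,0,0,-0.026,0],
])

```text
time_s: 1.3
eef_pos: [0.4015, 0.3015, 0.3132]
orientation: [0.002, 0.487, 0.874, 0.0]
contact_force: [0.6, 0.2, 0.2]
opening: 0.0858
finger_force: 0.0
```

drive_tool([
  [0.55,-0.95,0.2,0,0,-0.026,0],
  [0.55,-0.95,0.2,0,0,-0.026,0],
  [0.55,-0.95,0.2,0,0,-0.026,0],
])

```text
time_s: 1.6
eef_pos: [0.4453, 0.2257, 0.3292]
orientation: [0.002, 0.556, 0.831, 0.0]
contact_force: [0.6, 0.7, -0.8]
opening: 0.0855
finger_force: 0.0
```

drive_tool([
  [0.4,-0.95,0.0,0,0,-0.026,0],
  [0.4,-0.95,0.0,0,0,-0.026,0],
  [0.4,-0.95,0.0,0,0,-0.026,0],
  [0.4,-0.95,0.0,0,0,-0.026,0],
])

```text
time_s: 2.0
eef_pos: [0.4741, 0.155, 0.3279]
orientation: [-0.001, 0.619, 0.785, 0.0]
contact_force: [-0.2, 0.9, 0.4]
opening: 0.0855
finger_force: 0.0
```

Run:
```python
from lib import *
im=robot.get_image("wrist"); cv2.imwrite("pics/w1.png",im["color"][:,:,::-1])
print(cam(im)); p,r,s=st(); print(p,r.as_matrix(),s["joint_positions"],s["time_s"])
np.save("w1.npy",[cam(im)],allow_pickle=True)
```

```text
{'f': 417.74134770873025, 'c': (325.7045154431207, 236.67911452485635), 'pose': array([[ 0.9719,  0.226 ,  0.0661,  0.457 ],
       [ 0.2355, -0.9301, -0.2818,  0.2268],
       [-0.0022,  0.2894, -0.9572,  0.4523]])}
[0.4738 0.1558 0.3278] [[-0.2357  0.9718 -0.0011]
 [ 0.9718  0.2357  0.0012]
 [ 0.0014 -0.0008 -1.    ]] [-0.6577  0.3384  0.3888  1.8269 -0.1513  1.0058  0.0305] 2.05
```

View pics/w1.png

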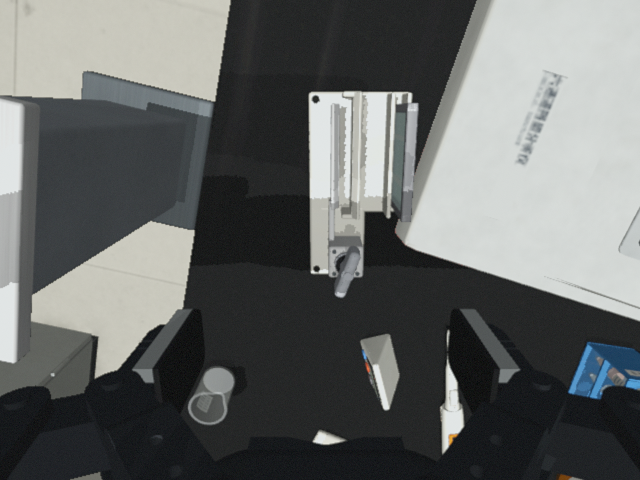

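The wrist view shows the rack aligned with the image axes. Its base spans (309,93) to (363,273), the wing bar is at about (347,270), the plain-slot cassette is at (405,160), and the clamp slot is near x≈345. I'll zoom in to measure.

Run:
```python
from mos import *
s=cv2.imread("pics/w1.png")
m=np.hstack([tile(s,300,85,70,105,400,600),tile(s,300,195,70,105,400,600)])
cv2.imwrite("pics/m1.png",m)
```

```text
(no output)
```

View pics/m1.png

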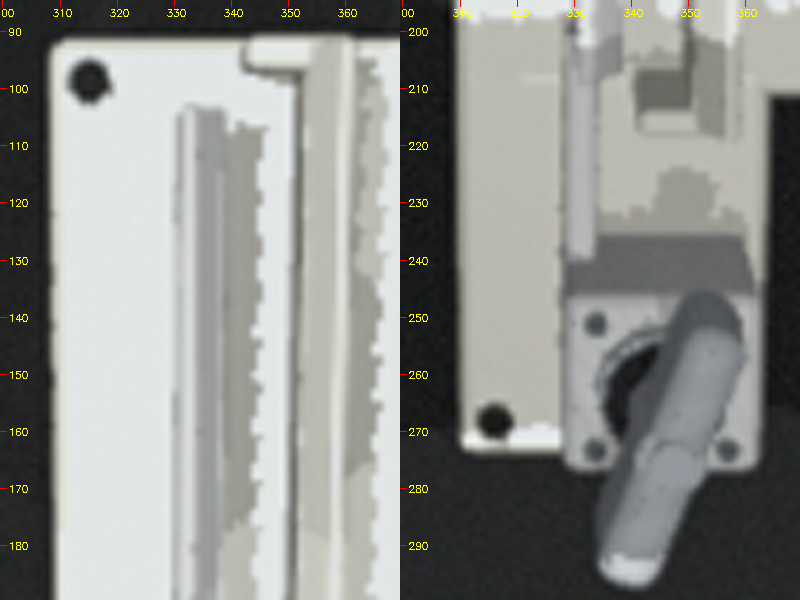

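Run:
```python
from lib import *
c=np.load("w1.npy",allow_pickle=True)[0]
a=ray(c,(309.3,100),.01);b=ray(c,(310.3,265),.01);d=a-b;yaw=np.arctan2(-d[0],d[1]);print("yaw L edge",np.degrees(yaw))
a=ray(c,(315.2,98.5),.01);b=ray(c,(316,268.3),.01);d=a-b;print("yaw holes",np.degrees(np.arctan2(-d[0],d[1])),np.linalg.norm(d))
print("block",ray(c,(345.9,262),.05),ray(c,(345.9,262),.057),"boss",ray(c,(346.9,276.4),.089))
for s in range(1): pass
w0=ray(c,(346.9,276.4),.089)[:2]
Rz=R.from_euler("z",yaw).as_matrix()[:2,:2]
o=w0-Rz@[0,-.105]; print("rack origin",o)
f=lambda p,z:(Rz.T@(ray(c,p,z)[:2]-o))*1000
print("wall lip 351.6",f((351.6,150),.052),f((352.5,150),.044),"right",f((359.5,150),.052))
print("jaw",f((331.5,150),.052),f((334,150),.052),f((339,150),.052),f((339,150),.044))
print("jaw floor sh",f((345,150),.01))
print("cheeks",f((347,97.5),.052),f((347,92.5),.052),f((346,214),.052),f((346,218),.052),f((346,214),.044),f((346,218),.044))
print("cassette2 top edge", f((411,105),.1),f((413,104),.1),f((405,220),.1))
print("base corner",f((309.3,92.5),.01),f((310.5,273),.01),f((364,273),.01))
print("wing", f((300+326/5.714,195+335/5.714),.089),f((300+230/5.714,195+555/5.714),.089))
print("proj", proj(c,[np.r_[o+Rz@np.array(q[:2]),q[2]] for q in[(0,-.105,.089),(.005,0,.044),(.01,0,.052),(-.0074,0,.044),(-.0124,0,.052),(.05,.05,.1),(.05,-.05,.1),(.005,.056,.044),(.005,-.056,.044)]]))
```

```text
yaw L edge 13.33295600657636
yaw holes 13.48615612319547 0.18256478694324693
block [0.5113 0.0869 0.05  ] [0.5104 0.0893 0.057 ] boss [0.5105 0.0868 0.089 ]
rack origin [0.4863 0.189 ]
wall lip 351.6 [3.9205 7.939 ] [5.2586 7.2317] right [11.3598  7.9776]
jaw [-15.0099   7.8408] [-12.6552   7.853 ] [-7.9459  7.8774] [-7.7095  7.1644]
jaw floor sh [-0.4611  4.1663]
cheeks [-1.3381 54.844 ] [-1.423  59.1449] [ -0.1728 -54.0415] [ -0.0955 -58.1016] [  0.2189 -55.992 ] [  0.2978 -60.1333]
cassette2 top edge [48.016  48.0214] [49.5732 48.7955] [ 48.9119 -47.4206]
base corner [-37.2561  60.5953] [ -37.1295 -133.3933] [  23.6368 -133.037 ]
wing [  8.8928 -82.4202] [  -5.9761 -121.0493]
proj [[346.9    276.4   ]
 [352.0558 157.6163]
 [357.8254 158.5586]
 [339.2151 157.5484]
 [334.1803 158.4335]
 [413.6301 102.4284]
 [406.0707 222.8725]
 [353.4605  96.4759]
 [350.7597 214.0333]]
```

Known rack features reproject to within about 1 px, so the rack origin is (0.486,0.189) with yaw 13.45°. Wing opening is about 1.2 rad. Next I'll look at the stand.

drive_tool([
  [0.14,-0.98,0,0,0,-0.0137,0],
  [0.14,-0.98,0,0,0,-0.0137,0],
  [0.14,-0.98,0,0,0,-0.0137,0],
])

```text
time_s: 2.35
eef_pos: [0.4858, 0.0726, 0.3284]
orientation: [0.001, 0.654, 0.757, -0.0]
contact_force: [-0.8, 0.1, -0.0]
opening: 0.0854
finger_force: 0.0
```

drive_tool([
  [0.14,-0.98,0,0,0,-0.0137,0],
  [0.14,-0.98,0,0,0,-0.0137,0],
])

```text
time_s: 2.55
eef_pos: [0.4972, -0.0029, 0.3282]
orientation: [0.0, 0.684, 0.73, 0.0]
contact_force: [-0.2, -0.2, -0.6]
opening: 0.0853
finger_force: 0.0
```

drive_tool([
  [0.14,-0.98,0,0,0,-0.0137,0],
  [0.14,-0.98,0,0,0,-0.0137,0],
])

```text
time_s: 2.75
eef_pos: [0.5087, -0.0824, 0.3282]
orientation: [0.0, 0.715, 0.699, 0.0]
contact_force: [-0.5, -0.4, 0.4]
opening: 0.0856
finger_force: 0.0
```

drive_tool([
  [0.14,-0.98,-0.2,0,0,-0.0137,0],
  [0.14,-0.98,-0.2,0,0,-0.0137,0],
])

```text
time_s: 2.95
eef_pos: [0.5202, -0.1605, 0.3117]
orientation: [0.0, 0.745, 0.668, 0.0]
contact_force: [-0.2, -0.9, -0.1]
opening: 0.0857
finger_force: 0.0
```

drive_tool([
  [0.14,-0.98,-0.2,0,0,-0.0137,0],
  [0.14,-0.98,-0.2,0,0,-0.0137,0],
  [0.14,-0.98,-0.2,0,0,-0.0137,0],
  [0.14,-0.98,-0.2,0,0,-0.0137,0],
])

```text
time_s: 3.35
eef_pos: [0.5314, -0.2364, 0.2955]
orientation: [-0.001, 0.772, 0.636, 0.0]
contact_force: [-0.9, 1.1, 0.4]
opening: 0.0854
finger_force: 0.0
```

Run:
```python
from lib import *
im=robot.get_image("wrist"); cv2.imwrite("pics/w2.png",im["color"][:,:,::-1])
print(cam(im)); p,r,s=st(); print(p,r.as_matrix(),s["joint_positions"],s["time_s"])
np.save("w2.npy",[cam(im)],allow_pickle=True)
from mos import tile
c=cam(im); uv=proj(c,[.574,-.228,.05])[0];print(uv)
x,y=int(uv[0]-75),int(uv[1]-57)
x=max(x,0);y=max(y,0)
cv2.imwrite("pics/m2.png",tile(cv2.imread("pics/w2.png"),x,y,160,120,800,600))
```

```text
{'f': 417.74134770873025, 'c': (325.7045154431207, 236.67911452485635), 'pose': array([[ 0.9817, -0.1817, -0.0574,  0.5457],
       [-0.1905, -0.9399, -0.2834, -0.164 ],
       [-0.0024,  0.2892, -0.9573,  0.42  ]])}
[ 0.5315 -0.2356  0.2957] [[ 0.1907  0.9816 -0.0004]
 [ 0.9816 -0.1907  0.0025]
 [ 0.0024 -0.0009 -1.    ]] [ 0.0301  0.5267  0.5369  1.6639 -0.3057  1.037   0.4731] 3.4
[371.7197 178.0963]
```

View pics/m2.png

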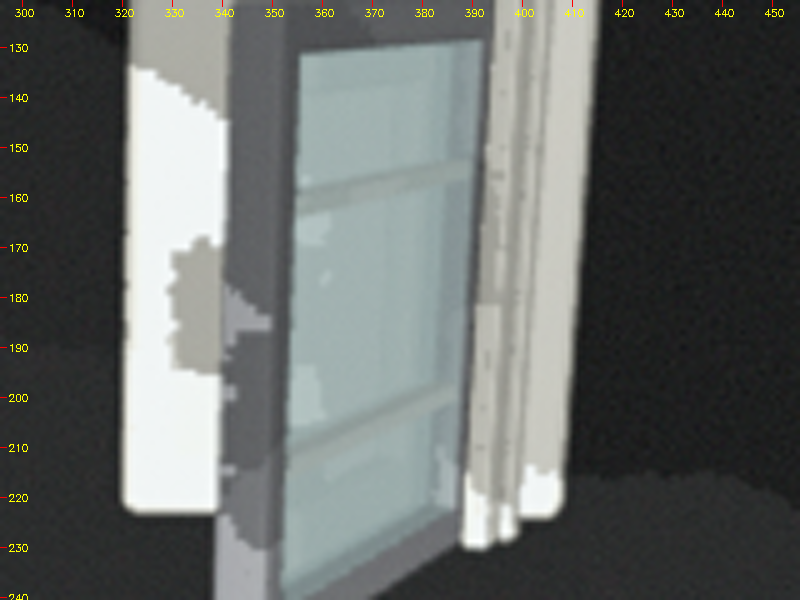

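The crop shows the leaning cassette. Its upper edge is the dark frame at u≈340-350, and the stand base spans u 320-410, with the lower edge at v≈222. Both ends are cut off, so I'll take a taller crop.

Run:
```python
from mos import *
s=cv2.imread("pics/w2.png")
cv2.imwrite("pics/m3.png",np.hstack([tile(s,310,75,120,90,800,600)[:, :]]) if 0 else np.vstack([tile(s,310,82,120,45,800,300),tile(s,310,210,120,45,800,300)]))
```

```text
(no output)
```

View pics/m3.png

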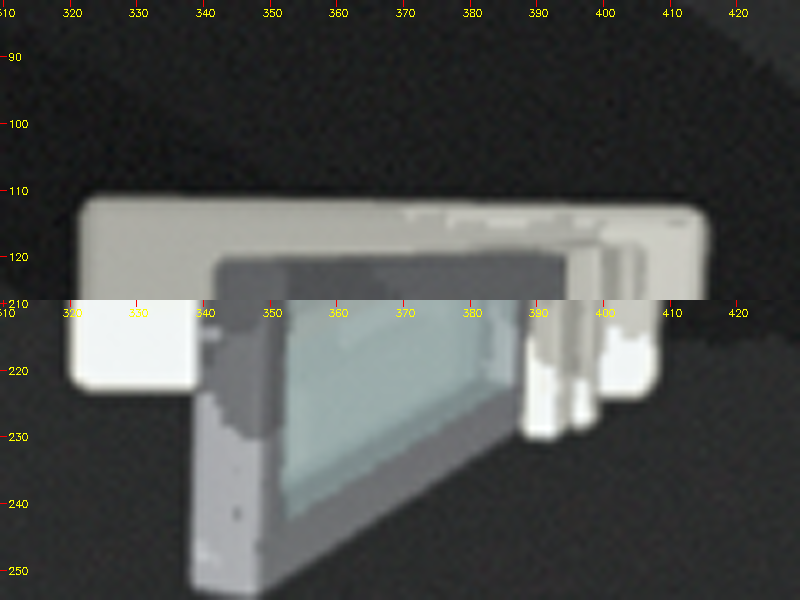

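The base corners are at (321.5,111), (415.5,113), (319.7,222.5) and (408,223.5). The cassette's upper-edge corners are at (342,120), (338.3,252.5) and (348.5,253.5). I'll fit the poses from these.

Run:
```python
from lib import *
from scipy.optimize import least_squares
c=np.load("w2.npy",allow_pickle=True)[0]
B=[((-.045,.055),(321.5,110.7)),((.045,.055),(415.7,113)),((-.045,-.055),(319.5,222.8)),((.045,-.055),(408.2,223.8))]
def fb(p):
    Rz=R.from_euler("z",p[2]).as_matrix()
    P=[Rz@[q[0],q[1],0]+[p[0],p[1],p[3]] for q,_ in B]
    return (proj(c,P)-[u for _,u in B]).ravel()
s=least_squares(fb,[.574,-.228,-.19,.006]);print("base",s.x,np.degrees(s.x[2]),s.fun)
C=[((-.0045,.05,.045),(341.7,119.7)),((-.0045,-.05,.045),(338.3,253)),((.0045,-.05,.045),(348.5,254)),((.0045,-.05,-.045),(387.5,229.5))]
def fc(p):
    M=R.from_euler("z",p[3])*R.from_euler("y",-.5)
    return (proj(c,M.apply([q for q,_ in C])+p[:3])-[u for _,u in C]).ravel()
s2=least_squares(fc,[.56,-.228,.06,-.19]);print("cass",s2.x,np.degrees(s2.x[3]),s2.fun)
M=R.from_euler("z",s2.x[3])*R.from_euler("y",-.5)
print("cass in stand", R.from_euler("z",s.x[2]).inv().apply(s2.x[:3]-np.r_[s.x[:2],0]))
for n,cm in(("top",TOP),("sc",SC)): print(n,proj(cm,M.apply([q for q,_ in C])+s2.x[:3]))
print("h",M.apply([0,0,1]),"n",M.apply([1,0,0]))
```

```text
base [ 0.5733 -0.2265 -0.2078  0.005 ] -11.903359635176717 [-0.1066  0.2271  0.2529 -0.4868  0.4935 -0.0668 -0.6517  0.3473]
cass [ 0.5694 -0.227   0.0728 -0.2165] -12.405749665782366 [ 0.3614  0.531  -0.8501 -0.3969 -0.714   0.6662  1.4345 -1.0486]
cass in stand [-0.0038 -0.0012  0.0728]
top [[337.2983 212.3929]
 [382.7255 221.6425]
 [383.6362 217.7104]
 [382.859  207.2473]]
sc [[349.5127 244.9378]
 [391.702  265.6919]
 [394.415  261.9261]
 [404.0552 284.864 ]]
h [-0.4682  0.103   0.8776] n [ 0.8571 -0.1885  0.4794]
```

```bash
cat >> lib.py <<'E'
CM=np.array([.5694,-.227,.0728]); MC=R.from_euler("z",-.2121)*R.from_euler("y",-.5)
h=MC.apply([0,0,1]); n=MC.apply([1,0,0]); yc=MC.apply([0,1,0])
RO=np.array([.4863,.189,0]); RY=np.radians(13.45); MR=R.from_euler("z",RY)
def go(p,Rm):
    "units of shift and turn from the measured pose to p,Rm"
    q,r,s=st(); print("shift",np.round((p-q)/.08,3),"turn",np.round((Rm*r.inv()).as_rotvec()/(2*np.pi),4),"t",s["time_s"],"F",s["contact_force"],"open",s["opening"])
def toolR(z,y): return R.from_matrix(np.c_[np.cross(y,z),y,z])
E
python3 - <<'E'
from lib import *
T=toolR(-h,n)
go(CM+.116*h+.0005*n,T); print((-.09*h)/.08, h,n)
E
```

```text
shift [-0.2    0.252 -1.511] turn [-0.0164 -0.078  -0.0032] t 3.4 F [-0.2371  0.1784  0.1763] open 0.08539836306844564
[ 0.5273 -0.1135 -0.9873] [-0.4687  0.1009  0.8776] [ 0.8579 -0.1847  0.4794]
```

drive_tool([
  [-0.1,0.13,-0.75,-0.0082,-0.039,-0.0016,0],
  [-0.1,0.13,-0.75,-0.0082,-0.039,-0.0016,0],
], squeeze=30)

```text
time_s: 3.6
eef_pos: [0.5273, -0.2247, 0.2404]
orientation: [0.084, 0.768, 0.631, 0.073]
contact_force: [1.6, 1.9, -2.3]
opening: 0.0855
finger_force: 0.0
```

drive_tool([
  [-0.1,0.12,-0.76,-0.0082,-0.039,-0.0016,0],
  [-0.1,0.12,-0.76,-0.0082,-0.039,-0.0016,0],
  [-0.1,0.12,-0.76,-0.0082,-0.039,-0.0016,0],
  [-0.1,0.12,-0.76,-0.0082,-0.039,-0.0016,0],
  [-0.1,0.12,-0.76,-0.0082,-0.039,-0.0016,0],
])

```text
time_s: 4.1
eef_pos: [0.5287, -0.2247, 0.206]
orientation: [0.16, 0.76, 0.614, 0.14]
contact_force: [0.3, 0.4, 0.1]
opening: 0.0857
finger_force: 0.0
```

Run:
```python
from lib import *
T=toolR(-h,n)
go(CM+.026*h+.0005*n,T)
im=robot.get_image("wrist"); cv2.imwrite("pics/w3.png",im["color"][:,:,::-1])
c=cam(im); print(proj(c,[CM+x*n+y*yc+.045*h for x in(-.0045,.0045) for y in(-.05,.05)]))
p,r,s=st(); print(s["joint_positions"])
```

```text
shift [ 0.362  0.003 -1.377] turn [-0.005  -0.0105 -0.0009] t 4.1 F [0.2674 0.4451 0.1448] open 0.08572459070905733
[[281.1922 324.7622]
 [275.372  149.0486]
 [296.5919 325.289 ]
 [292.7233 149.1269]]
[ 0.2483  0.4663  0.2261  2.1567 -1.1003  0.2329  1.264 ]
```

View pics/w3.png

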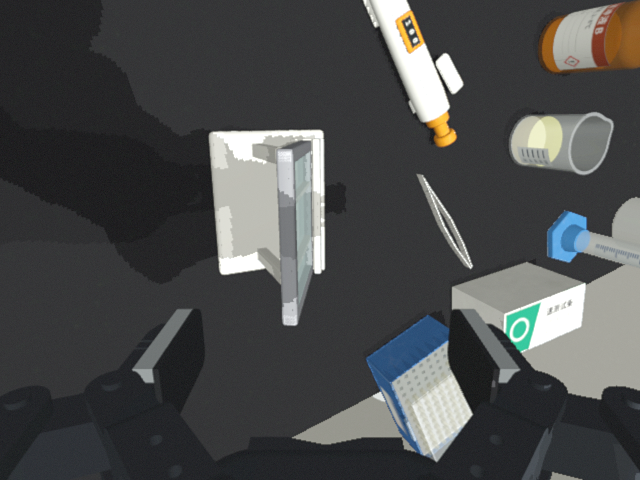

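The wrist view shows the cassette edge from (287,150) to (291,323), within a few pixels of prediction. However, joints 5 and 6 have hit their range limits. I'll fit the arm kinematics so I can plan around that.

```bash
cat > kin.py <<'E'
import numpy as np, itertools
from scipy.spatial.transform import Rotation as R
def rots(q,s):
    o=[];M=R.identity()
    for i in range(7):
        M=M*R.from_euler("zyzyzyz"[i],s[i]*q[i]); o.append(M)
    return o
E
python3 - <<'E'
from lib import *; from kin import *
p,r,s=st()
Q=[[-1.2808,.6293,.0384,1.5182,-.027,.9963,-.02],[-.6577,.3384,.3888,1.8269,-.1513,1.0058,.0305],[.0301,.5267,.5369,1.6639,-.3057,1.037,.4731],s["joint_positions"]]
P=np.array([[.2262,.6088,.2475],[.4738,.1558,.3278],[.5315,-.2356,.2957],p])
q2=lambda w,x,y,z:R.from_quat([x,y,z,w])
O=[q2(-.0002,.1769,.9842,-.0008),R.from_matrix([[-.2357,.9718,-.0011],[.9718,.2357,.0012],[.0014,-.0008,-1]]),R.from_matrix([[.1907,.9816,-.0004],[.9816,-.1907,.0025],[.0024,-.0009,-1]]),r]
best=[]
for sg in itertools.product([1,-1],repeat=7):
    if sg[1]<0: continue
    F=[rots(q,sg)[-1] for q in Q]
    # base yaw offset a, const tool C: Rz(a) F C = O
    for a in np.radians(np.arange(-180,180,2)):
        B=R.from_euler("z",a); C=R.concatenate([(B*f).inv()*o for f,o in zip(F,O)]); m=C.mean()
        best.append((np.max((m.inv()*C).magnitude()),sg,np.degrees(a),m.as_matrix().round(2).tolist()))
best.sort(key=lambda b:b[0])
for b in best[:4]: print(b)
e,sg,a,_=best[0]
B=R.from_euler("z",np.radians(a)); A=[];y=[]
for q,pp in zip(Q,P):
    rr=[(B*k).as_matrix() for k in rots(q,sg)]
    A.append(np.c_[rr[0][:,0],[0,0,1],rr[1][:,[0,2]],rr[3][:,[0,2]],rr[5][:,[0,2]]]);y.append(pp)
x,res,rk,sv=np.linalg.lstsq(np.vstack(A),np.hstack(y),rcond=None);print(x,rk,sv,np.vstack(A)@x-np.hstack(y))
E
```

```text
(np.float64(0.00011201662975987334), (-1, 1, -1, 1, -1, 1, -1), np.float64(0.0), [[0.0, -1.0, -0.0], [1.0, 0.0, 0.0], [-0.0, -0.0, 1.0]])
(np.float64(0.01119112096266635), (-1, 1, -1, 1, -1, 1, -1), np.float64(-2.0), [[0.03, -1.0, 0.0], [1.0, 0.03, 0.0], [-0.0, 0.0, 1.0]])
(np.float64(0.011193881694629553), (-1, 1, -1, 1, -1, 1, -1), np.float64(2.0), [[-0.03, -1.0, -0.0], [1.0, -0.03, -0.0], [0.0, -0.0, 1.0]])
(np.float64(0.022380616866866047), (-1, 1, -1, 1, -1, 1, -1), np.float64(-4.0), [[0.07, -1.0, 0.0], [1.0, 0.07, 0.01], [-0.01, 0.0, 1.0]])
[-0.054   0.4121  0.0013  0.5645  0.0009  0.4126 -0.0255  0.3936] 8 [3.9492 3.7999 1.2182 0.4883 0.4096 0.2084 0.1447 0.1019] [-0.0243  0.0085  0.001  -0.0025  0.004   0.0007 -0.0019 -0.0046 -0.0013
  0.     -0.0003 -0.0004]
```

```bash
cat > fit.py <<'E'
from lib import *; from kin import *
from scipy.optimize import least_squares
sg=(-1,1,-1,1,-1,1,-1); C=np.array([[0,-1,0],[1,0,0],[0,0,1.]])
Q=[[-1.2808,.6293,.0384,1.5182,-.027,.9963,-.02],[-.6577,.3384,.3888,1.8269,-.1513,1.0058,.0305],[.0301,.5267,.5369,1.6639,-.3057,1.037,.4731],[.2483,.4663,.2261,2.1567,-1.1003,.2329,1.264]]
P=np.array([[.2262,.6088,.2475],[.4738,.1558,.3278],[.5315,-.2356,.2957],[.5287,-.2247,.2060]])
def cols(q,lat):
    rr=[k.as_matrix() for k in rots(q,sg)]
    c=[rr[0][:,0],np.array([0,0,1.]),rr[1][:,2],rr[3][:,2],rr[5][:,2]]
    c+=[{"1":rr[0],"2":rr[1],"4":rr[3],"6":rr[5],"7":rr[6],"b":np.eye(3)}[l[0]][:,"xyz".index(l[1])] for l in lat]
    return np.stack(c,1)
if __name__=="__main__":
    for lat in([],["1y"],["2y"],["4y"],["6x"],["6y"],["2x"],["4x"],["bx"],["by"],["bx","by"],["1y","4y"],["2x","4x","6x"],["7x"],["7y"],["7x","7y"]):
        A=np.vstack([cols(q,lat) for q in Q]);y=P.ravel();x=np.linalg.lstsq(A,y,rcond=None)[0];print(lat,x.round(4),"res",np.abs(A@x-y).max().round(4))
E
python3 fit.py
```

```text
[] [-0.0563  0.4111  0.5702  0.4425  0.3796] res 0.0243
['1y'] [-0.0119  0.3277  0.5736  0.3829  0.3347 -0.0267] res 0.0031
['2y'] [-0.0119  0.3277  0.5736  0.3829  0.3347 -0.0267] res 0.0031
['4y'] [ 0.0065  0.3426  0.5485  0.3841  0.3303 -0.0277] res 0.0023
['6x'] [-0.0532  0.4083  0.5647  0.4126  0.3914 -0.0251] res 0.0243
['6y'] [ 0.0029  0.3914  0.5512  0.3901  0.3724 -0.0275] res 0.0171
['2x'] [-0.062   0.414   0.5701  0.4426  0.3793  0.0065] res 0.0244
['4x'] [-0.0495  0.4425  0.5674  0.448   0.3928  0.017 ] res 0.0239
['bx'] [-0.0723  0.3753  0.5899  0.4367  0.3644  0.0163] res 0.0211
['by'] [-0.0288  0.3319  0.5811  0.4107  0.3283 -0.0163] res 0.0234
['bx', 'by'] [-0.0479  0.3247  0.5933  0.4143  0.3297  0.0123 -0.0122] res 0.0134
['1y', '4y'] [-0.0004  0.335   0.559   0.3826  0.3314 -0.0115 -0.0162] res 0.0004
['2x', '4x', '6x'] [-0.0538  0.4114  0.5645  0.4132  0.3923  0.0013  0.0013 -0.025 ] res 0.0243
['7x'] [-0.0683  0.4048  0.5593  0.435   0.3708 -0.0243] res 0.0231
['7y'] [ 0.0068  0.3358  0.5459  0.3828  0.318  -0.0271] res 0.0035
['7x', '7y'] [ 0.004   0.3362  0.5448  0.3829  0.3179 -0.0034 -0.0266] res 0.0036
```

The model with two lateral offsets fits to 0.4 mm. Now I'll check which grasp poses keep margin to the joint limits.

```bash
cat > ik.py <<'E'
from fit import *
LAT=["1y","4y"];X=np.linalg.lstsq(np.vstack([cols(q,LAT) for q in Q]),P.ravel(),rcond=None)[0]
lo=np.array([-3.06,-.37,-1.25,.18,-1.1,.23,-2.94]);hi=np.array([3.06,2.12,1.32,2.47,4.24,1.98,2.94])
def fk(q): return cols(q,LAT)@X, rots(q,sg)[-1]*R.from_matrix(C)
def ik(p,T,j3=None,q0=None,w=.003):
    best=None
    f=lambda q:(lambda a:np.r_[(a[0]-p)*20,(T.inv()*a[1]).as_rotvec()*5, w*(q-q0) if j3 is None else 20*(q[2]-j3)])(fk(q))
    return least_squares(f,np.clip(q0,lo+.001,hi-.001),bounds=(lo,hi))
E
python3 - <<'E'
from ik import *
q0=np.array(st()[2]["joint_positions"])
for tilt in(.5,.43):
  M=R.from_euler("z",-.2121)*R.from_euler("y",-tilt);T0=toolR(-M.apply([0,0,1]),M.apply([1,0,0]))
  for flip in(0,1):
   T=T0*R.from_euler("z",np.pi*flip)
   for d in(.026,.066,.116):
    for j3 in np.arange(-1.2,1.3,.3):
      b=None
      for j5 in(-.8,0,1,2,3.2,4):
        s=ik(CM+d*h,T,j3,np.array([.3-j3*.5,.7,j3,1.6,j5,.6,1.-2*flip]))
        m=np.min(np.r_[s.x-lo,hi-s.x])
        if s.cost<1e-4 and (b is None or m>b[0]): b=(m,s.x)
      if b and b[0]>.02: print(tilt,flip,d,round(j3,1),round(b[0],3),b[1].round(2))
E
```

```text
0.5 0 0.026 -1.2 0.05 [ 1.1   1.06 -1.2   2.2   1.93  0.87 -1.51]
0.5 0 0.026 -0.9 0.266 [ 0.96  0.89 -0.9   2.2   2.04  0.6  -1.71]
0.5 0 0.026 -0.6 0.172 [ 0.78  0.78 -0.6   2.21  2.28  0.4  -2.02]
0.5 0 0.026 -0.3 0.056 [ 0.59  0.72 -0.3   2.21  2.77  0.29 -2.56]
0.5 0 0.026 0.3 0.172 [0.18 0.73 0.3  2.23 3.88 0.4  2.52]
0.5 0 0.026 0.6 0.125 [-0.01  0.81  0.6   2.23  4.12  0.58  2.23]
0.5 0 0.066 -1.2 0.05 [ 1.12  0.95 -1.2   2.23  1.86  0.8  -1.51]
0.5 0 0.066 -0.9 0.232 [ 0.98  0.79 -0.9   2.24  1.97  0.54 -1.69]
0.5 0 0.066 -0.6 0.113 [ 0.8   0.68 -0.6   2.24  2.22  0.34 -1.98]
0.5 0 0.066 0.3 0.124 [0.18 0.64 0.3  2.26 3.97 0.35 2.45]
0.5 0 0.066 0.6 0.048 [-0.01  0.71  0.6   2.27  4.19  0.53  2.19]
0.5 0 0.116 -1.2 0.05 [ 1.16  0.8  -1.2   2.26  1.74  0.69 -1.47]
0.5 0 0.116 -0.9 0.203 [ 1.01  0.65 -0.9   2.27  1.84  0.44 -1.6 ]
0.5 0 0.116 -0.6 0.027 [ 0.82  0.56 -0.6   2.27  2.06  0.26 -1.85]
0.5 0 0.116 0.3 0.057 [0.19 0.52 0.3  2.29 4.16 0.29 2.28]
0.5 1 0.026 -1.2 0.05 [ 1.1   1.06 -1.2   2.2   1.93  0.87  1.63]
0.5 1 0.026 -0.9 0.266 [ 0.96  0.89 -0.9   2.2   2.04  0.6
[... 1446 characters left out ...]
 2.21  1.56  0.7  -1.31]
0.43 0 0.116 -0.9 0.215 [ 1.    0.65 -0.9   2.21  1.54  0.44 -1.32]
0.43 1 0.026 -1.2 0.05 [ 1.09  1.05 -1.2   2.14  1.78  0.86  1.75]
0.43 1 0.026 -0.9 0.323 [ 0.95  0.87 -0.9   2.15  1.82  0.57  1.63]
0.43 1 0.026 -0.6 0.118 [ 0.77  0.77 -0.6   2.15  1.95  0.35  1.43]
0.43 1 0.026 0.3 0.073 [ 0.17  0.72  0.3   2.17  4.16  0.3  -0.91]
0.43 1 0.066 -1.2 0.05 [ 1.11  0.94 -1.2   2.18  1.69  0.8   1.77]
0.43 1 0.066 -0.9 0.289 [ 0.97  0.78 -0.9   2.18  1.72  0.52  1.69]
0.43 1 0.066 -0.6 0.071 [ 0.79  0.68 -0.6   2.18  1.82  0.3   1.54]
0.43 1 0.116 -1.2 0.05 [ 1.15  0.8  -1.2   2.21  1.56  0.7   1.84]
0.43 1 0.116 -0.9 0.215 [ 1.    0.65 -0.9   2.21  1.54  0.44  1.82]
```

```bash
cat > sim.py <<'E'
from ik import *
def jac(q):
    p0,r0=fk(q);J=np.zeros((6,7))
    for i in range(7):
        d=q.copy();d[i]+=1e-5;p,r=fk(d);J[:,i]=np.r_[(p-p0),(r*r0.inv()).as_rotvec()]/1e-5
    return J
def track(q,p1,R1,n=None,rest=None,k=0.0,lam=1e-3):
    "min-norm local IK along straight line, joint limits by clamping"
    p0,r0=fk(q);rv=(R1*r0.inv()).as_rotvec();n=n or int(max(np.linalg.norm(p1-p0)/.005,np.linalg.norm(rv)/.02,1))+1
    for i in range(1,n+1):
        pt=p0+(p1-p0)*i/n;rt=R.from_rotvec(rv*i/n)*r0
        for _ in range(2):
            p,r=fk(q);e=np.r_[pt-p,(rt*r.inv()).as_rotvec()]
            J=jac(q);act=np.ones(7,bool)
            for _ in range(4):
                Ja=J*act;dq=Ja.T@np.linalg.solve(Ja@Ja.T+lam**2*np.eye(6),e)
                if rest is not None: dq=dq+(np.eye(7)-np.linalg.pinv(Ja,rcond=1e-3)@Ja)@(k*(rest-q)*act)
                bad=act&((q+dq<lo)|(q+dq>hi))
                if not bad.any(): break
                act&=~bad
            q=np.clip(q+dq*act,lo,hi)
    return q
E
python3 - <<'E'
from sim import *
q=np.array(Q[0])
seq=[(P[1],fk(np.array(Q[1]))[1]),(P[2],fk(np.array(Q[2]))[1]),(np.array([.523,-.2265,.236]),None),(P[3],fk(np.array(Q[3]))[1])]
mid=np.array(Q[0]); rng=(lo+hi)/2
for name,rest,k in(("min",None,0),("start",mid,.05),("midr",rng,.05),("start.01",mid,.01)):
    q=np.array(Q[0]);out=[]
    for i,(p,r) in enumerate(seq):
        if r is None: continue
        q=track(q,p,r,rest=rest,k=k); out.append(q.round(2))
    print(name,*out,sep="\n ")
print("meas",np.round(Q[1:],2))
E
```

```text
min
 [-0.66  0.34  0.39  1.83 -0.15  1.01  0.03]
 [ 0.03  0.53  0.53  1.66 -0.3   1.04  0.47]
 [ 0.22  0.46  0.27  2.13 -0.99  0.27  1.15]
start
 [-0.67  0.34  0.41  1.83 -0.16  1.01  0.04]
 [ 0.06  0.52  0.49  1.66 -0.28  1.03  0.44]
 [ 0.26  0.45  0.22  2.13 -0.93  0.25  1.09]
midr
 [-0.    0.35 -0.5   1.81  0.19  1.03 -0.34]
 [ 0.6   0.5  -0.35  1.65  0.19  1.03 -0.  ]
 [ 0.86  0.52 -0.64  2.14  1.05  0.26 -0.84]
start.01
 [-0.67  0.34  0.4   1.83 -0.16  1.01  0.04]
 [ 0.04  0.52  0.52  1.66 -0.29  1.03  0.46]
 [ 0.24  0.46  0.25  2.13 -0.96  0.26  1.13]
meas [[-0.66  0.34  0.39  1.83 -0.15  1.01  0.03]
 [ 0.03  0.53  0.54  1.66 -0.31  1.04  0.47]
 [ 0.25  0.47  0.23  2.16 -1.1   0.23  1.26]]
```

Minimum-norm local IK reproduces the controller's behaviour. The good branch is j3≈-0.7, j5≈2, so I'll search for a waypoint loop that brings the arm onto it.

```bash
nproc
cat > fast.py <<'E'
import numpy as np
from ik import X,lo,hi,sg
from scipy.spatial.transform import Rotation as R
from math import sin,cos
def fkj(q):
    M=np.eye(3);Ms=[];ax=[]
    for i in range(7):
        a=sg[i]*q[i];c,s=cos(a),sin(a)
        k=M[:,2 if i%2==0 else 1]*sg[i];ax.append(k.copy())
        M=M@(np.array([[c,-s,0],[s,c,0],[0,0,1]]) if i%2==0 else np.array([[c,0,s],[0,1,0],[-s,0,c]]));Ms.append(M)
    a0,d1,L1,L2,Lt,l1,l4=X
    o=[np.zeros(3)]; sh=Ms[0]@[a0,l1,0]+[0,0,d1]; el=sh+Ms[1][:,2]*L1; wr=el+Ms[3][:,2]*L2+Ms[3][:,1]*l4; p=wr+Ms[5][:,2]*Lt
    org=[np.zeros(3),sh,sh,el,el,wr,wr]
    J=np.zeros((6,7))
    for i in range(7): J[:3,i]=np.cross(ax[i],p-org[i]);J[3:,i]=ax[i]
    T=np.c_[M[:,1],-M[:,0],M[:,2]]
    return p,T,J,el
def rv(A): # small/large rotvec
    return R.from_matrix(A).as_rotvec()
def track(q,p1,T1,lam=1e-3,ds=.01,dr=.04):
    "returns q, final err, min margin on path, min elbow/other"
    p0,T0,_,_=fkj(q);w=rv(T1@T0.T);n=int(max(np.linalg.norm(p1-p0)/ds,np.linalg.norm(w)/dr))+2;mm=9
    for i in range(1,n+1):
        pt=p0+(p1-p0)*i/n;Tt=R.from_rotvec(w*i/n).as_matrix()@T0
        p,T,J,el=fkj(q);dR=Tt@T.T
        e=np.r_[pt-p,.5*np.array([dR[2,1]-dR[1,2],dR[0,2]-dR[2,0],dR[1,0]-dR[0,1]])]
        dq=J.T@np.linalg.solve(J@J.T+lam**2*np.eye(6),e)
        q=np.clip(q+dq,lo,hi);mm=min(mm,np.min(q-lo),np.min(hi-q))
        if mm<=0: break
    p,T,_,_=fkj(q)
    return q,np.linalg.norm(p-p1)+.1*np.linalg.norm(rv(T1@T.T)),mm
E
cat > search.py <<'E'
from fast import *; from lib import CM,h,n,toolR,st
import sys,time
from multiprocessing import Pool
q0=np.array(st()[2]["joint_positions"])
TG=toolR(-h,n).as_matrix(); FL=np.diag([-1,-1,1.])
A=(np.array([.53,-.235,.32]),R.from_matrix([[.19,.98,0],[.98,-.19,0],[0,0,-1]]).as_matrix())
qA=track(np.clip(q0,lo+.01,hi-.01),*A)[0]
def one(seed):
    g=np.random.default_rng(seed);t=time.time();res=[]
    while time.time()-t<150:
        q=qA.copy();wp=[];mm=9
        for k in range(g.integers(1,4)):
            p=np.array([g.uniform(.42,.65),g.uniform(-.4,.15),g.uniform(.28,.42)]);ya=g.uniform(-np.pi,np.pi);t_=g.uniform(0,.9);td=g.uniform(-np.pi,np.pi)
            T=(R.from_rotvec([t_*np.cos(td),t_*np.sin(td),0])*R.from_euler("z",ya)*R.from_matrix(A[1])).as_matrix()
            q,e,m=track(q,p,T);mm=min(mm,m);wp.append((p,T,q.round(2)))
            if mm<.06:break
        if mm<.06:continue
        for fl in(0,1):
            T=TG@FL if fl else TG
            q1,e,m=track(q,CM+.116*h,T)
            if m<.03:continue
            q2,e2,m2=track(q1,CM+.026*h,T)
            if m2<.03 or e2>.004:continue
            res.append((min(mm,m,m2),len(wp),fl,wp,q1.round(2),q2.round(2)))
    return res
if __name__=="__main__":
    import pickle,os
    with Pool(os.cpu_count()) as P: r=sum(P.map(one,range(os.cpu_count())),[])
    r.sort(key=lambda a:-a[0]+.05*a[1]);pickle.dump(r,open("res.pkl","wb"));print(len(r),qA.round(2))
    for a in r[:5]:
        print(round(a[0],3),a[1],"flip",a[2],"q1",a[4],"q2",a[5])
        for w in a[3]: print("   ",w[0].round(3),rv(w[1]@A[1].T).round(3),w[2])
E
python3 search.py
```

```text
4
0 [-0.1   0.55  0.77  1.64 -0.41  1.12  0.58]
```

```bash
cat > scan.py <<'E'
from search import *
print(qA.round(2))
w2=np.array([.0301,.5267,.5369,1.6639,-.3057,1.037,.4731])
for nm,qs in(("qA",qA),("w2",w2)):
  for al in np.arange(-.8,.81,.1):
    z=-h*np.cos(al)+np.cross(n,h)*-np.sin(al)  # toward +-yc
    T=toolR(z,n).as_matrix()
    G=CM+.028*h
    q1,e1,m1=track(qs,G-.092*z,T); q2,e2,m2=track(q1,G+.002*z,T)
    print(nm,round(al,1),"zdir.yc",round(z@np.cross(h,n),2),m1.round(3),m2.round(3),q2.round(2),round(e2,4))
E
python3 scan.py
```

```text
[-0.1   0.55  0.77  1.64 -0.41  1.12  0.58]
qA -0.8 zdir.yc -0.72 0.013 0.0 [-0.89  1.21  1.15  2.12 -0.53  0.23 -0.13] 0.0857
qA -0.7 zdir.yc -0.64 0.0 0.0 [-0.74  0.91  1.04  2.15 -0.49  0.23  0.09] 0.1171
qA -0.6 zdir.yc -0.56 0.0 0.0 [-0.62  0.76  0.96  2.16 -0.49  0.23  0.22] 0.1295
qA -0.5 zdir.yc -0.48 0.0 0.0 [-0.52  0.66  0.87  2.16 -0.52  0.23  0.33] 0.1351
qA -0.4 zdir.yc -0.39 0.0 0.0 [-0.4   0.59  0.77  2.16 -0.56  0.23  0.45] 0.137
qA -0.3 zdir.yc -0.3 0.0 0.0 [-0.27  0.54  0.64  2.19 -0.65  0.23  0.6 ] 0.1383
qA -0.2 zdir.yc -0.2 0.0 0.0 [-0.13  0.5   0.53  2.17 -0.74  0.23  0.76] 0.1339
qA -0.1 zdir.yc -0.1 0.0 0.0 [ 0.09  0.47  0.31  2.2  -0.93  0.23  1.01] 0.132
qA -0.0 zdir.yc -0.0 0.0 0.0 [ 0.34  0.47  0.08  2.21 -1.1   0.23  1.37] 0.1296
qA 0.1 zdir.yc 0.1 0.0 0.0 [ 0.29  0.48  0.25  2.15 -1.1   0.33  1.38] 0.1217
qA 0.2 zdir.yc 0.2 0.0 0.0 [ 0.35  0.51  0.27  2.12 -1.1   0.46  1.47] 0.1245
qA 0.3 zdir.yc 0.3 0.0 0.0 [ 0.4   0.54  0.29  2.09 -1.1   0.58  1.53] 0.1252
qA 0.4 zdir.yc 0.39 0.0 0.0 [ 0.46  0.58  0.3   2.05 -1.1   0.71  1.59] 0.1239
qA 0.5 zdir.yc 0.4
[... 950 characters left out ...]
r.yc -0.0 0.0 0.0 [ 0.32  0.47  0.1   2.16 -0.76  0.23  0.92] 0.1243
w2 0.1 zdir.yc 0.1 0.0 0.0 [ 0.55  0.49 -0.1   2.17 -0.99  0.23  1.24] 0.1149
w2 0.2 zdir.yc 0.2 0.0 0.0 [ 0.74  0.54 -0.24  2.17 -1.1   0.23  1.57] 0.1089
w2 0.3 zdir.yc 0.3 0.0 0.0 [ 0.67  0.55 -0.06  2.11 -1.1   0.42  1.52] 0.1071
w2 0.4 zdir.yc 0.39 0.0 0.0 [ 0.7   0.59 -0.02  2.06 -1.1   0.56  1.58] 0.1055
w2 0.5 zdir.yc 0.48 0.0 0.0 [ 0.79  0.67 -0.03  2.02 -1.1   0.7   1.68] 0.0981
w2 0.6 zdir.yc 0.56 0.0 0.0 [ 0.85  0.75 -0.03  1.95 -1.1   0.84  1.73] 0.0897
w2 0.7 zdir.yc 0.64 0.031 0.0 [ 0.86  0.83 -0.03  1.88 -1.1   0.94  1.73] 0.0694
w2 0.8 zdir.yc 0.72 0.075 0.0 [ 0.86  0.92 -0.05  1.82 -1.1   1.    1.74] 0.035
```

```bash
cat > beam.py <<'E'
from search import *
import pickle,os
qg=np.array([.96,.89,-.9,2.2,2.04,.6,-1.71])
qg1=qg.copy();qg1[6]+=np.pi
def back(q,T):
    q1,e,m=track(q,CM+.116*h,T);q2,e2,m2=track(q1,*A) ; return q2,min(m,m2)
for g_,T in((qg,TG),(qg1,TG@FL)):
    q,m=back(g_,T);print("target at A",q.round(2),m)
def expand(a):
    seed,q,wp=a;g=np.random.default_rng(seed);out=[];t=time.time()
    while time.time()-t<6:
        p=np.array([g.uniform(.42,.7),g.uniform(-.42,.2),g.uniform(.27,.45)]);ya=g.uniform(-1.5,1.5);t_=g.uniform(.2,1.1);td=g.uniform(-np.pi,np.pi)
        T=(R.from_rotvec([t_*np.cos(td),t_*np.sin(td),0])*R.from_euler("z",ya)*R.from_matrix(A[1])).as_matrix()
        q1,e,m=track(q,p,T,ds=.02,dr=.06)
        if m<.05: continue
        q2,e2,m2=track(q1,*A,ds=.02,dr=.06)
        out.append((q2[2] if m2>.05 else 9,q1,wp+[(p,T,q1.round(2))]))
    out.sort(key=lambda o:o[0]);return out[:6]
if __name__=="__main__":
    beam=[(0,qA,[])];sd=0
    with Pool(4) as P:
        for d in range(6):
            jobs=[(sd+i,b[1],b[2]) for i,b in enumerate(beam*(8 if d==0 else 1))];sd+=len(jobs)
            beam=sorted(sum(P.map(expand,jobs,chunksize=1),[]),key=lambda o:o[0])[:16]
            print(d,beam[0][0],beam[0][1].round(2),beam[-1][0],flush=True)
            pickle.dump(beam,open(f"beam{d}.pkl","wb"))
            if beam[0][0]<-.7:break
    for w in beam[0][2]: print(w[0].round(3),rv(w[1]@A[1].T).round(3),w[2])
E
timeout 500 python3 beam.py
```

```text
target at A [ 1.01  0.66 -1.11  1.61  0.62  1.27 -0.4 ] 0.08037037317976639
target at A [ 0.82  0.53 -0.72  1.61  0.38  1.14 -0.18] 0.2035501303823306
0 0.7433944220063283 [-0.89  0.81  1.26  2.   -0.41  0.56 -0.27] 0.7494499353804341
1 -0.35374877260592325 [-0.22  0.25 -0.41  1.79  0.71  1.38 -1.19] 0.18330822269915573
2 -0.7414697292246641 [-0.15  0.34 -0.16  2.11  1.58  0.45 -2.22] -0.5215708471309792
[ 0.426 -0.285  0.426] [-0.187 -0.59   0.901] [ 0.35  0.12  0.56  1.99 -0.78  0.89  2.1 ]
[0.485 0.034 0.442] [-0.568 -0.257 -0.136] [-0.22  0.25 -0.41  1.79  0.71  1.38 -1.19]
[0.649 0.016 0.337] [-0.11  -0.788 -0.331] [-0.15  0.34 -0.16  2.11  1.58  0.45 -2.22]
```

```bash
cat > evalb.py <<'E'
from search import *
import pickle
from lib import RO,MR
S=np.c_[MR.apply([0,1,0]),MR.apply([1,0,0]),[0,0,-1]]
def full(q,wp,viaA,fl):
    F=FL if fl else np.eye(3);qs=[];mm=9
    seq=[(w[0],w[1]) for w in wp]+([(A[0],A[1]@F)] if viaA else [])+[(CM+.116*h,TG@F),(CM+.026*h,TG@F),(CM+.116*h,TG@F),(np.array([.5,-.1,.3]),S@F),(RO+[0,0,.2],S@F),(RO+[0,0,.081],S@F)]
    for i,(p,T) in enumerate(seq):
        q,e,m=track(q,p,T,ds=.005,dr=.02);mm=min(mm,m);qs.append(q.round(2))
        if m<.02 or e>.01:return mm,i,qs
    return mm,len(seq),qs
if __name__=="__main__":
    r=[]
    for b in pickle.load(open("beam2.pkl","rb")):
        for viaA in(0,1):
            for fl in(0,1):
                mm,i,qs=full(qA,b[2],viaA,fl);r.append((i,mm,viaA,fl,b[2],qs))
    r.sort(key=lambda a:(-a[0]+a[2],-a[1]))
    pickle.dump(r,open("ev.pkl","wb"))
    for a in r[:4]:
        print(a[:4]);[print("  ",w[0].round(3),rv(w[1]@A[1].T).round(3)) for w in a[4]];print(np.array(a[5]))
E
python3 evalb.py
```

```text
(9, np.float64(0.03272765503507591), 0, 1)
   [ 0.426 -0.356  0.415] [ 0.034 -0.594  0.099]
   [0.481 0.167 0.449] [-0.417 -0.329 -1.329]
   [0.519 0.067 0.296] [-0.138  0.725  0.119]
[[ 0.42  0.24  0.65  1.9  -0.87  0.97  1.44]
 [-0.56  0.4  -0.11  1.47  0.42  1.61 -2.28]
 [ 0.02  0.85 -0.48  1.23  0.23  1.87 -0.53]
 [ 0.97  0.63 -0.83  2.27  1.87  0.39  1.5 ]
 [ 0.93  0.87 -0.85  2.2   2.07  0.56  1.39]
 [ 0.97  0.63 -0.83  2.27  1.87  0.39  1.5 ]
 [ 0.9   0.62 -1.22  1.81  0.63  1.17  2.86]
 [ 0.22  0.71 -1.03  1.91  0.75  0.97  2.21]
 [ 0.11  0.86 -0.85  1.99  0.97  0.76  2.03]]
(9, np.float64(0.02591103958963381), 0, 1)
   [ 0.426 -0.285  0.426] [-0.187 -0.59   0.901]
   [0.485 0.034 0.442] [-0.568 -0.257 -0.136]
   [0.588 0.121 0.284] [ 0.146 -0.419  0.228]
[[ 0.35  0.12  0.56  1.99 -0.78  0.89  2.1 ]
 [-0.24  0.24 -0.37  1.79  0.7   1.37 -1.18]
 [ 0.25  0.41 -0.6   2.    0.4   0.38 -0.56]
 [ 0.98  0.63 -0.84  2.27  1.87  0.4   1.51]
 [ 0.94  0.87 -0.86  2.2   2.06  0.57  1.4 ]
 [ 0.98  0.63 -0.84  2.27  1.87  0.4   1.51]
 [ 0.91  0.62 -1.22  1.81  0.64  1.17  2.85]
 [ 0.22  0.
[... 229 characters left out ...]
0.102 0.296] [-0.204 -0.517  1.414]
[[ 0.42  0.24  0.65  1.9  -0.87  0.97  1.44]
 [-0.56  0.4  -0.11  1.47  0.42  1.61 -2.28]
 [ 0.43  0.48 -0.83  1.96  0.8   0.43  0.33]
 [ 0.98  0.64 -0.85  2.27  1.86  0.41  1.51]
 [ 0.94  0.87 -0.87  2.2   2.06  0.57  1.4 ]
 [ 0.98  0.63 -0.85  2.27  1.86  0.41  1.51]
 [ 0.91  0.63 -1.23  1.81  0.64  1.18  2.85]]
(3, np.float64(0.0), 0, 0)
   [ 0.426 -0.285  0.426] [-0.187 -0.59   0.901]
   [0.485 0.034 0.442] [-0.568 -0.257 -0.136]
   [0.649 0.016 0.337] [-0.11  -0.788 -0.331]
[[ 0.35  0.12  0.56  1.99 -0.78  0.89  2.1 ]
 [-0.24  0.24 -0.37  1.79  0.7   1.37 -1.18]
 [-0.16  0.34 -0.14  2.1   1.58  0.45 -2.23]
 [ 0.36  0.41 -0.29  2.27  2.24  0.23 -2.4 ]]
```

The search found a workable three-waypoint loop, so I'll execute it. First I'll go back to A and print the plan rows.

```bash
cat > emit.py <<'E'
from fast import *; from lib import *
import math
def emit(p,T,grip=0,p0=None,R0=None,vm=.035,wm=6.5,settle=0):
    q,r,s=st(); q=p0 if p0 is not None else q; r=R0 if R0 is not None else r
    T=T if isinstance(T,R) else R.from_matrix(T)
    d=(p-q)/.08; w=(T*r.inv()).as_rotvec()/2/np.pi
    nr=max(1,math.ceil(max(np.linalg.norm(d)*.08/vm,np.linalg.norm(w)*360/wm)))
    nc=max(1,math.ceil(np.abs(d).max()/.97),math.ceil(nr/12)); k=math.ceil(nr/nc)
    print(f"calls={nc} rows={k} per call: end", np.round(np.r_[d/nc,w/nc],4).tolist(),grip)
    for i in range(1,k+1): print("  ",np.round(np.r_[d/nc,w/nc]*i/k,3).tolist())
E
cat > legs.py <<'E'
from emit import *; from search import A
import pickle
a=pickle.load(open("ev.pkl","rb"))[1]; wp=a[4]
print("A");emit(*A)
p,T=A[0],R.from_matrix(A[1])
for w in wp:
    print("wp");emit(w[0],w[1],p0=p,R0=T);p,T=w[0],R.from_matrix(w[1])
E
python3 legs.py
```

```text
A
calls=2 rows=2 per call: end [0.0051, -0.0614, 0.711, 0.0055, 0.0338, 0.0015] 0
   [0.003, -0.031, 0.356, 0.003, 0.017, 0.001]
   [0.005, -0.061, 0.711, 0.006, 0.034, 0.001]
wp
calls=2 rows=5 per call: end [-0.652, -0.3111, 0.6637, -0.0149, -0.047, 0.0717] 0
   [-0.13, -0.062, 0.133, -0.003, -0.009, 0.014]
   [-0.261, -0.124, 0.265, -0.006, -0.019, 0.029]
   [-0.391, -0.187, 0.398, -0.009, -0.028, 0.043]
   [-0.522, -0.249, 0.531, -0.012, -0.038, 0.057]
   [-0.652, -0.311, 0.664, -0.015, -0.047, 0.072]
wp
calls=5 rows=3 per call: end [0.1489, 0.7981, 0.0405, -0.0055, 0.0022, -0.0357] 0
   [0.05, 0.266, 0.014, -0.002, 0.001, -0.012]
   [0.099, 0.532, 0.027, -0.004, 0.001, -0.024]
   [0.149, 0.798, 0.041, -0.005, 0.002, -0.036]
wp
calls=3 rows=3 per call: end [0.4277, 0.3606, -0.6611, 0.0339, -0.0052, 0.0261] 0
   [0.143, 0.12, -0.22, 0.011, -0.002, 0.009]
   [0.285, 0.24, -0.441, 0.023, -0.003, 0.017]
   [0.428, 0.361, -0.661, 0.034, -0.005, 0.026]
```

drive_tool([
  [0,-0.03,0.36,0.003,0.017,0.001,0],
  [0.01,-0.06,0.71,0.006,0.034,0.001,0],
])

```text
time_s: 4.35
eef_pos: [0.5328, -0.2258, 0.2474]
orientation: [0.094, 0.767, 0.628, 0.096]
contact_force: [3.1, -0.1, -2.4]
opening: 0.0855
finger_force: 0.0
```

drive_tool([
  [0,-0.03,0.36,0.003,0.017,0.001,0],
  [0.01,-0.06,0.71,0.006,0.034,0.001,0],
  [0.01,-0.06,0.71,0.006,0.034,0.001,0],
])

```text
time_s: 4.65
eef_pos: [0.5418, -0.2315, 0.3092]
orientation: [0.02, 0.769, 0.638, 0.029]
contact_force: [0.4, -0.0, -0.5]
opening: 0.0855
finger_force: 0.0
```

drive_tool([
  [-0.13,-0.06,0.13,-0.003,-0.009,0.014,0],
  [-0.26,-0.12,0.27,-0.006,-0.019,0.029,0],
  [-0.39,-0.19,0.4,-0.009,-0.028,0.043,0],
  [-0.52,-0.25,0.53,-0.012,-0.038,0.057,0],
  [-0.65,-0.31,0.66,-0.015,-0.047,0.072,0],
])

```text
time_s: 5.15
eef_pos: [0.4833, -0.2554, 0.3581]
orientation: [0.139, 0.593, 0.785, 0.114]
contact_force: [0.1, -0.0, -0.4]
opening: 0.0854
finger_force: 0.0
```

drive_tool([
  [-0.13,-0.06,0.13,-0.003,-0.009,0.014,0],
  [-0.26,-0.12,0.27,-0.006,-0.019,0.029,0],
  [-0.39,-0.19,0.4,-0.009,-0.028,0.043,0],
  [-0.52,-0.25,0.53,-0.012,-0.038,0.057,0],
  [-0.65,-0.31,0.66,-0.015,-0.047,0.072,0],
  [-0.65,-0.31,0.66,-0.015,-0.047,0.072,0],
])

```text
time_s: 5.75
eef_pos: [0.4296, -0.2837, 0.4111]
orientation: [0.251, 0.377, 0.871, 0.189]
contact_force: [0.3, 0.2, 0.3]
opening: 0.0856
finger_force: 0.0
```

```bash
cat > chk.py <<'E'
from emit import *
import pickle,sys
from evalb import full,TG,FL,S
i=int(sys.argv[1]); a=pickle.load(open("ev.pkl","rb"))[1]; wp=a[4]
q=np.array(st()[2]["joint_positions"]);print("q",q.round(3),"p",st()[0])
mm,k,qs=full(q,wp[i:],0,1);print(mm,k);print(np.array(qs))
if i<len(wp): emit(wp[i][0],wp[i][1])
E
python3 chk.py 1
```

```text
q [ 0.457  0.168  0.499  2.007 -0.88   0.923  2.225] p [ 0.4296 -0.2837  0.4111]
0.0 5
[[-0.19  0.25 -0.44  1.79  0.72  1.39 -1.19]
 [ 0.29  0.42 -0.65  2.    0.46  0.39 -0.62]
 [ 1.01  0.65 -0.9   2.27  1.84  0.44  1.54]
 [ 0.96  0.89 -0.9   2.2   2.04  0.6   1.43]
 [ 1.01  0.65 -0.9   2.27  1.84  0.44  1.54]
 [ 0.95  0.64 -1.25  1.85  0.69  1.12  2.79]]
calls=5 rows=3 per call: end [0.1392, 0.7953, 0.0783, -0.0062, 0.0038, -0.0366] 0
   [0.046, 0.265, 0.026, -0.002, 0.001, -0.012]
   [0.093, 0.53, 0.052, -0.004, 0.003, -0.024]
   [0.139, 0.795, 0.078, -0.006, 0.004, -0.037]
```

drive_tool([
  [0.05,0.27,0.03,-0.002,0.001,-0.012,0],
  [0.09,0.53,0.05,-0.004,0.003,-0.024,0],
  [0.14,0.795,0.08,-0.006,0.004,-0.037,0],
  [0.14,0.795,0.08,-0.006,0.004,-0.037,0],
])

```text
time_s: 6.15
eef_pos: [0.4437, -0.2125, 0.4169]
orientation: [0.265, 0.47, 0.83, 0.14]
contact_force: [0.2, -0.3, 0.2]
opening: 0.0854
finger_force: 0.0
```

drive_tool([
  [0.05,0.27,0.03,-0.002,0.001,-0.012,0],
  [0.09,0.53,0.05,-0.004,0.003,-0.024,0],
  [0.14,0.795,0.08,-0.006,0.004,-0.037,0],
  [0.14,0.795,0.08,-0.006,0.004,-0.037,0],
])

```text
time_s: 6.55
eef_pos: [0.4477, -0.1659, 0.4166]
orientation: [0.263, 0.543, 0.792, 0.095]
contact_force: [-0.6, -1.4, -0.2]
opening: 0.0853
finger_force: 0.0
```

```bash
python3 chk.py 1
```

```text
q [ 0.133 -0.057  0.177  2.168 -0.047  0.464  0.717] p [ 0.4477 -0.1659  0.4166]
0.028531548275986918 8
[[-0.24  0.24 -0.37  1.79  0.7   1.37 -1.18]
 [ 0.25  0.41 -0.6   2.    0.4   0.38 -0.56]
 [ 0.97  0.63 -0.84  2.27  1.87  0.4   1.5 ]
 [ 0.94  0.87 -0.86  2.2   2.07  0.57  1.39]
 [ 0.97  0.63 -0.84  2.27  1.87  0.4   1.51]
 [ 0.91  0.62 -1.22  1.81  0.64  1.17  2.85]
 [ 0.22  0.71 -1.03  1.91  0.75  0.97  2.21]
 [ 0.11  0.86 -0.85  1.99  0.98  0.76  2.03]]
calls=3 rows=3 per call: end [0.1565, 0.8349, 0.1077, -0.0079, 0.003, -0.0395] 0
   [0.052, 0.278, 0.036, -0.003, 0.001, -0.013]
   [0.104, 0.557, 0.072, -0.005, 0.002, -0.026]
   [0.157, 0.835, 0.108, -0.008, 0.003, -0.039]
```

Joint 7 is slowing the move as expected, and it is tracking the model well.

drive_tool([
  [0.05,0.28,0.03,-0.003,0.001,-0.013,0],
  [0.1,0.56,0.07,-0.005,0.002,-0.026,0],
  [0.155,0.835,0.11,-0.008,0.003,-0.039,0],
  [0.155,0.835,0.11,-0.008,0.003,-0.039,0],
  [0.155,0.835,0.11,-0.008,0.003,-0.039,0],
  [0.155,0.835,0.11,-0.008,0.003,-0.039,0],
])

```text
time_s: 7.15
eef_pos: [0.4608, -0.097, 0.4255]
orientation: [0.278, 0.627, 0.727, 0.039]
contact_force: [-0.2, 0.2, -0.6]
opening: 0.0857
finger_force: 0.0
```

drive_tool([
  [0.05,0.28,0.03,-0.003,0.001,-0.013,0],
  [0.1,0.56,0.07,-0.005,0.002,-0.026,0],
  [0.155,0.835,0.11,-0.008,0.003,-0.039,0],
  [0.155,0.835,0.11,-0.008,0.003,-0.039,0],
  [0.155,0.835,0.11,-0.008,0.003,-0.039,0],
])

```text
time_s: 7.65
eef_pos: [0.4712, -0.0341, 0.433]
orientation: [0.288, 0.705, 0.647, -0.022]
contact_force: [0.6, -0.2, -0.1]
opening: 0.0854
finger_force: 0.0
```

drive_tool([
  [0.05,0.28,0.03,-0.003,0.001,-0.013,0],
  [0.1,0.56,0.07,-0.005,0.002,-0.026,0],
  [0.155,0.835,0.11,-0.008,0.003,-0.039,0],
  [0.155,0.835,0.11,-0.008,0.003,-0.039,0],
  [0.155,0.835,0.11,-0.008,0.003,-0.039,0],
])

```text
time_s: 8.15
eef_pos: [0.4834, 0.031, 0.442]
orientation: [0.295, 0.772, 0.557, -0.081]
contact_force: [-0.0, -1.3, -0.3]
opening: 0.0857
finger_force: 0.0
```

```bash
python3 chk.py 2
```

```text
q [-0.23   0.239 -0.384  1.799  0.706  1.367 -1.168] p [0.4834 0.031  0.442 ]
0.02328936262724457 7
[[ 0.25  0.41 -0.61  2.    0.41  0.38 -0.57]
 [ 0.98  0.63 -0.85  2.27  1.87  0.4   1.51]
 [ 0.94  0.87 -0.86  2.2   2.06  0.57  1.4 ]
 [ 0.98  0.63 -0.84  2.27  1.86  0.4   1.51]
 [ 0.91  0.62 -1.23  1.81  0.64  1.17  2.85]
 [ 0.22  0.72 -1.03  1.91  0.75  0.97  2.21]
 [ 0.11  0.87 -0.86  1.99  0.98  0.77  2.03]]
calls=3 rows=3 per call: end [0.4355, 0.3751, -0.6594, 0.0341, -0.0053, 0.0254] 0
   [0.145, 0.125, -0.22, 0.011, -0.002, 0.008]
   [0.29, 0.25, -0.44, 0.023, -0.004, 0.017]
   [0.436, 0.375, -0.659, 0.034, -0.005, 0.025]
```

```bash
python3 chk.py 3 | head -9
python3 - <<'E'
from evalb import *
q=np.array(st()[2]["joint_positions"])
for z in(.3,.34,.38):
  for y in(0,.05,.1):
    for x in (.52,.56,.6):
      for t in(0,.25,.5):
        T=R.from_euler("z",0)*R.from_rotvec([0,-t,0])*R.from_matrix(A[1])
        mm,k,qs=full(q,[(np.array([x,y,z]),T.as_matrix())],0,1)
        if k>=6 and mm>.03:print(x,y,z,t,mm.round(3),k,qs[0])
E
```

```text
q [-0.23   0.239 -0.384  1.799  0.706  1.367 -1.168] p [0.4834 0.031  0.442 ]
0.0 0
[[ 0.55  0.47 -0.29  2.34  2.75  0.23  0.29]]
```

drive_tool([
  [0.145,0.125,-0.22,0.011,-0.002,0.008,0],
  [0.29,0.25,-0.44,0.023,-0.004,0.017,0],
  [0.435,0.375,-0.66,0.034,-0.005,0.025,0],
  [0.435,0.375,-0.66,0.034,-0.005,0.025,0],
])

```text
time_s: 8.55
eef_pos: [0.5172, 0.0577, 0.3891]
orientation: [0.226, 0.756, 0.615, 0.013]
contact_force: [0.5, -0.4, -0.0]
opening: 0.0856
finger_force: 0.0
```

drive_tool([
  [0.145,0.125,-0.22,0.011,-0.002,0.008,0],
  [0.29,0.25,-0.44,0.023,-0.004,0.017,0],
  [0.435,0.375,-0.66,0.034,-0.005,0.025,0],
  [0.435,0.375,-0.66,0.034,-0.005,0.025,0],
])

```text
time_s: 8.95
eef_pos: [0.5522, 0.0881, 0.3358]
orientation: [0.152, 0.725, 0.663, 0.107]
contact_force: [-1.3, -1.5, 0.4]
opening: 0.0854
finger_force: 0.0
```

drive_tool([
  [0.145,0.125,-0.22,0.011,-0.002,0.008,0],
  [0.29,0.25,-0.44,0.023,-0.004,0.017,0],
  [0.435,0.375,-0.66,0.034,-0.005,0.025,0],
  [0.435,0.375,-0.66,0.034,-0.005,0.025,0],
  [0.435,0.375,-0.66,0.034,-0.005,0.025,0],
])

```text
time_s: 9.45
eef_pos: [0.5876, 0.1212, 0.2848]
orientation: [0.076, 0.68, 0.701, 0.201]
contact_force: [0.4, -0.6, 0.2]
opening: 0.0852
finger_force: 0.0
```

```bash
python3 chk.py 3
python3 - <<'E'
from emit import *; from evalb import TG,FL
emit(CM+.116*h,TG@FL)
E
```

```text
q [ 0.24   0.408 -0.593  1.995  0.4    0.395 -0.573] p [0.5876 0.1212 0.2848]
0.028084155291501572 6
[[ 0.97  0.63 -0.82  2.27  1.88  0.39  1.49]
 [ 0.93  0.86 -0.85  2.2   2.07  0.56  1.39]
 [ 0.97  0.63 -0.82  2.27  1.88  0.39  1.5 ]
 [ 0.9   0.62 -1.21  1.81  0.63  1.17  2.86]
 [ 0.21  0.71 -1.02  1.91  0.74  0.96  2.21]
 [ 0.1   0.86 -0.84  1.99  0.97  0.76  2.03]]
calls=5 rows=6 per call: end [-0.1813, -0.8411, -0.2754, -0.0416, -0.0041, 0.0847] 0
   [-0.03, -0.14, -0.046, -0.007, -0.001, 0.014]
   [-0.06, -0.28, -0.092, -0.014, -0.001, 0.028]
   [-0.091, -0.421, -0.138, -0.021, -0.002, 0.042]
   [-0.121, -0.561, -0.184, -0.028, -0.003, 0.056]
   [-0.151, -0.701, -0.23, -0.035, -0.003, 0.071]
   [-0.181, -0.841, -0.275, -0.042, -0.004, 0.085]
```

drive_tool([
  [-0.03,-0.14,-0.046,-0.007,-0.001,0.014,0],
  [-0.06,-0.28,-0.092,-0.014,-0.001,0.028,0],
  [-0.09,-0.42,-0.138,-0.021,-0.002,0.042,0],
  [-0.12,-0.56,-0.184,-0.028,-0.003,0.056,0],
  [-0.15,-0.7,-0.23,-0.035,-0.003,0.071,0],
  [-0.18,-0.84,-0.275,-0.042,-0.004,0.085,0],
])

```text
time_s: 10.05
eef_pos: [0.5738, 0.055, 0.2642]
orientation: [0.118, 0.45, 0.876, 0.129]
contact_force: [-1.1, -0.6, 0.4]
opening: 0.0851
finger_force: 0.0
```

drive_tool([
  [-0.03,-0.14,-0.046,-0.007,-0.001,0.014,0],
  [-0.06,-0.28,-0.092,-0.014,-0.001,0.028,0],
  [-0.09,-0.42,-0.138,-0.021,-0.002,0.042,0],
  [-0.12,-0.56,-0.184,-0.028,-0.003,0.056,0],
  [-0.15,-0.7,-0.23,-0.035,-0.003,0.071,0],
  [-0.18,-0.84,-0.275,-0.042,-0.004,0.085,0],
  [-0.18,-0.84,-0.275,-0.042,-0.004,0.085,0],
])

```text
time_s: 10.75
eef_pos: [0.559, -0.0133, 0.2414]
orientation: [0.147, 0.185, 0.971, 0.045]
contact_force: [0.4, -0.1, 0.3]
opening: 0.0854
finger_force: 0.0
```

drive_tool([
  [-0.03,-0.14,-0.046,-0.007,-0.001,0.014,0],
  [-0.06,-0.28,-0.092,-0.014,-0.001,0.028,0],
  [-0.09,-0.42,-0.138,-0.021,-0.002,0.042,0],
  [-0.12,-0.56,-0.184,-0.028,-0.003,0.056,0],
  [-0.15,-0.7,-0.23,-0.035,-0.003,0.071,0],
  [-0.18,-0.84,-0.275,-0.042,-0.004,0.085,0],
  [-0.18,-0.84,-0.275,-0.042,-0.004,0.085,0],
])

```text
time_s: 11.45
eef_pos: [0.5446, -0.0803, 0.2189]
orientation: [0.163, -0.097, 0.981, -0.041]
contact_force: [-0.4, 0.8, -0.4]
opening: 0.0856
finger_force: 0.0
```

```bash
python3 chk.py 3
python3 - <<'E'
from emit import *; from evalb import TG,FL
emit(CM+.116*h,TG@FL)
E
```

```text
q [ 0.699  0.541 -0.885  2.115  1.052  0.551  0.834] p [ 0.5446 -0.0803  0.2189]
0.00592166843138367 3
[[ 0.96  0.62 -0.81  2.27  1.89  0.38  1.48]
 [ 0.93  0.86 -0.84  2.2   2.08  0.55  1.38]
 [ 0.96  0.62 -0.81  2.27  1.88  0.38  1.49]
 [ 0.9   0.61 -1.2   1.81  0.62  1.16  2.87]]
calls=2 rows=6 per call: end [-0.1846, -0.8434, -0.277, -0.0408, -0.0039, 0.0843] 0
   [-0.031, -0.141, -0.046, -0.007, -0.001, 0.014]
   [-0.062, -0.281, -0.092, -0.014, -0.001, 0.028]
   [-0.092, -0.422, -0.139, -0.02, -0.002, 0.042]
   [-0.123, -0.562, -0.185, -0.027, -0.003, 0.056]
   [-0.154, -0.703, -0.231, -0.034, -0.003, 0.07]
   [-0.185, -0.843, -0.277, -0.041, -0.004, 0.084]
```

drive_tool([
  [-0.03,-0.14,-0.046,-0.007,-0.001,0.014,0],
  [-0.06,-0.28,-0.092,-0.014,-0.001,0.028,0],
  [-0.09,-0.42,-0.138,-0.021,-0.002,0.042,0],
  [-0.12,-0.56,-0.184,-0.028,-0.003,0.056,0],
  [-0.15,-0.7,-0.23,-0.035,-0.003,0.07,0],
  [-0.185,-0.84,-0.275,-0.041,-0.004,0.084,0],
])

```text
time_s: 12.05
eef_pos: [0.5314, -0.146, 0.1977]
orientation: [0.167, -0.369, 0.906, -0.123]
contact_force: [0.5, -0.6, 0.5]
opening: 0.0852
finger_force: 0.0
```

drive_tool([
  [-0.03,-0.14,-0.046,-0.007,-0.001,0.014,0],
  [-0.06,-0.28,-0.092,-0.014,-0.001,0.028,0],
  [-0.09,-0.42,-0.138,-0.021,-0.002,0.042,0],
  [-0.12,-0.56,-0.184,-0.028,-0.003,0.056,0],
  [-0.15,-0.7,-0.23,-0.035,-0.003,0.07,0],
  [-0.185,-0.84,-0.275,-0.041,-0.004,0.084,0],
  [-0.185,-0.84,-0.275,-0.041,-0.004,0.084,0],
  [-0.185,-0.84,-0.275,-0.041,-0.004,0.084,0],
])

```text
time_s: 12.85
eef_pos: [0.5163, -0.2135, 0.1753]
orientation: [0.156, -0.607, 0.755, -0.193]
contact_force: [0.0, -0.2, 0.4]
opening: 0.0857
finger_force: 0.0
```

Run:
```python
from emit import *; from evalb import TG,FL
print(st()[2]["joint_positions"])
emit(CM+.026*h+.0005*n,TG@FL)
im=robot.get_image("wrist");c=cam(im); cv2.imwrite("pics/w4.png",im["color"][:,:,::-1])
pr=proj(c,[CM+x*n+y*yc+.045*h for y in(-.05,.05) for x in(-.0045,.0045)]);print(pr)
m=pr.mean(0).astype(int);print(m)
```

```text
[ 0.9469  0.6166 -0.802   2.2726  1.8988  0.3792  1.4604]
calls=2 rows=2 per call: end [0.2587, -0.0686, -0.4964, -0.0001, 0.0001, 0.0003] 0
   [0.129, -0.034, -0.248, -0.0, 0.0, 0.0]
   [0.259, -0.069, -0.496, -0.0, 0.0, 0.0]
[[335.6926 159.5738]
 [316.2799 159.6191]
 [334.8364 349.2628]
 [317.9449 349.2943]]
[326 254]
```

View pics/w4.png

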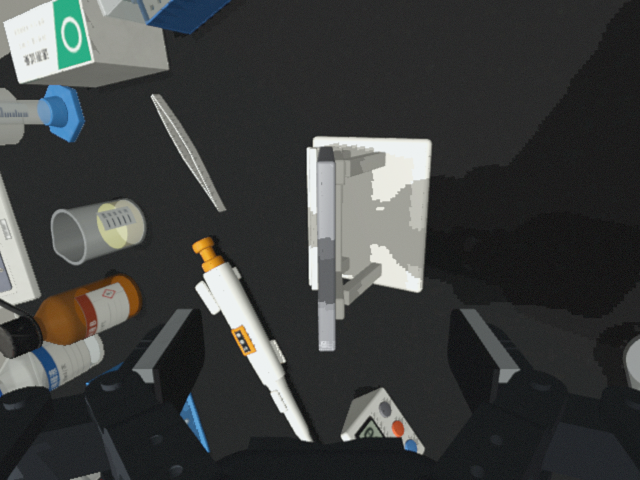

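The wrist view shows the slab edge at u 318-335, v ~150-350, centred between the pads (203 and 450) and matching the prediction. I'll descend and grip.

drive_tool([
  [0.13,-0.034,-0.25,0,0,0,0],
  [0.26,-0.069,-0.496,0,0,0,0],
  [0.26,-0.069,-0.496,0,0,0,0],
])

```text
time_s: 13.2
eef_pos: [0.5369, -0.2186, 0.1333]
orientation: [0.156, -0.608, 0.755, -0.191]
contact_force: [-0.6, 1.2, 0.3]
opening: 0.0853
finger_force: 0.0
```

drive_tool([
  [0.13,-0.034,-0.25,0,0,0,0],
  [0.26,-0.069,-0.496,0,0,0,0],
  [0.26,-0.069,-0.496,0,0,0,0.0],
  [0.26,-0.069,-0.496,0,0,0,0.5],
])

```text
time_s: 13.6
eef_pos: [0.5568, -0.2242, 0.0958]
orientation: [0.156, -0.609, 0.754, -0.192]
contact_force: [-0.5, -0.9, 0.1]
opening: 0.0729
finger_force: 0.0
```

drive_tool([
  [0,0,0,0,0,0,1],
  [0,0,0,0,0,0,1],
  [0,0,0,0,0,0,1],
  [0,0,0,0,0,0,1],
  [0,0,0,0,0,0,1],
  [0,0,0,0,0,0,1],
  [0,0,0,0,0,0,1],
  [0,0,0,0,0,0,1],
  [0,0,0,0,0,0,1],
  [0,0,0,0,0,0,1],
], squeeze=35)

```text
time_s: 14.6
eef_pos: [0.5578, -0.2256, 0.0962]
orientation: [0.156, -0.608, 0.754, -0.194]
contact_force: [-1.4, -0.3, 5.4]
opening: 0.0086
finger_force: 37.5
```

Run:
```python
from emit import *; from evalb import TG,FL,S,track
q,r,s=st(); print(s["joint_positions"],s["contact_force"],s["opening"],s["finger_force"])
emit(CM+.026*h,TG@FL); emit(q+.1*h,r)
q1=np.array(s["joint_positions"]); q1,e,m=track(q1,q+.11*h,r.as_matrix());print(q1.round(2),m)
SF=(S@FL)
for x in(.45,.5,.55):
  for y in(-.15,-.05,.05,.15):
    for z in(.25,.3):
      a,e,m=track(q1,np.array([x,y,z]),SF);b,e2,m2=track(a,RO+[0,0,.2],SF);d,e3,m3=track(b,RO+[0,0,.081],SF)
      print(x,y,z,m.round(3),m2.round(3),m3.round(3),a.round(2),d.round(2))
```

```text
[ 0.9201  0.8548 -0.8247  2.208   2.0958  0.5477  1.3571] [-1.3722 -0.2889  5.441 ] 0.00860539500010621 37.47194945812225
calls=1 rows=1 per call: end [-0.0071, 0.0152, -0.0069, 0.0004, 0.0004, 0.0001] 0
   [-0.007, 0.015, -0.007, 0.0, 0.0, 0.0]
calls=2 rows=2 per call: end [-0.2929, 0.0631, 0.5485, 0.0, 0.0, 0.0] 0
   [-0.146, 0.032, 0.274, 0.0, 0.0, 0.0]
   [-0.293, 0.063, 0.548, 0.0, 0.0, 0.0]
[ 0.94  0.55 -0.76  2.28  1.83  0.31  1.52] 0.07902922122081793
0.45 -0.15 0.25 0.0 0.0 0.007 [ 0.88  0.51 -0.66  2.26  1.7   0.23  1.66] [ 0.12  0.87 -0.88  1.99  0.99  0.78  2.02]
0.45 -0.15 0.3 0.0 0.0 0.008 [ 0.87  0.5  -0.65  2.25  1.68  0.23  1.68] [ 0.12  0.87 -0.87  1.99  0.99  0.78  2.02]
0.45 -0.05 0.25 0.0 0.008 0.252 [ 0.8   0.48 -0.58  2.25  1.54  0.23  1.81] [ 0.1   0.86 -0.83  1.99  0.96  0.75  2.04]
0.45 -0.05 0.3 0.0 0.011 0.255 [ 0.8   0.47 -0.57  2.25  1.52  0.23  1.83] [ 0.1   0.85 -0.83  1.99  0.96  0.75  2.04]
0.45 0.05 0.25 0.0 0.009 0.238 [ 0.8   0.48 -0.62  2.26  1.54  0.23  1.79] [ 0.11  0.86 -0.85  1.99  0.97  0.76  2.03]
0.45 0.05 0.3 0.0 0.014 0.243 [ 0.79  0.47 
[... 1504 characters left out ...]
25 0.0 0.017 0.266 [ 0.76  0.48 -0.54  2.23  1.46  0.23  1.89] [ 0.09  0.85 -0.82  1.99  0.95  0.74  2.05]
0.55 -0.05 0.3 0.0 0.016 0.264 [ 0.77  0.47 -0.55  2.23  1.47  0.23  1.88] [ 0.09  0.85 -0.82  1.99  0.95  0.74  2.05]
0.55 0.05 0.25 0.0 0.016 0.243 [ 0.77  0.49 -0.6   2.24  1.48  0.23  1.84] [ 0.1   0.86 -0.84  1.99  0.97  0.76  2.04]
0.55 0.05 0.3 0.0 0.0 0.012 [ 0.82  0.49 -0.63  2.25  1.61  0.23  1.73] [ 0.12  0.87 -0.87  1.99  0.99  0.78  2.02]
0.55 0.15 0.25 0.024 0.186 0.238 [ 0.31  0.72 -1.07  1.72  0.69  1.13  2.41] [ 0.11  0.86 -0.85  1.99  0.97  0.76  2.03]
0.55 0.15 0.3 0.013 0.146 0.24 [ 0.33  0.67 -1.11  1.66  0.63  1.22  2.46] [ 0.1   0.86 -0.84  1.99  0.97  0.76  2.03]
```

The cassette is gripped (opening 8.6 mm, 37 N). I'll plan a lift that slides off the lip and then goes up and forward, to keep margin on joint 6.

Run:
```python
from emit import *; from evalb import TG,FL,S,track
import itertools
q,r,s=st(); q0=np.array(s["joint_positions"]); SF=S@FL; T=r.as_matrix()
qa,e,ma=track(q0,q+.03*h,T);print(qa.round(2),ma.round(3)); R_=[]
tgt=np.array(RO+[0,0,.081]);
for dx,dz,x,y,z in itertools.product((0,.05,.1),(.08,.12),(.5,.56,.62),(-.2,-.1,0),(.2,.24)):
    qb,e,m1=track(qa,q+.03*h+[dx,0,dz],T)
    if m1<.03: continue
    qc,e,m2=track(qb,np.array([x,y,z]),SF)
    if m2<.03: continue
    qd,e,m3=track(qc,RO+[0,0,.2],SF);qe,e4,m4=track(qd,tgt,SF)
    # then to wing above, grip at seat range
    R_.append((min(m1,m2,m3,m4),dx,dz,x,y,z,qb.round(2),qc.round(2),qe.round(2)))
R_.sort(key=lambda a:-a[0])
for a in R_[:5]:print(*a)
print(len(R_))
```

```text
[ 0.93  0.78 -0.82  2.23  2.04  0.5   1.38] 0.24
0.07906424107819685 0.1 0.08 0.5 -0.1 0.2 [ 0.78  0.67 -0.72  1.94  1.27  0.4   2.08] [ 0.82  0.73 -1.09  1.94  0.78  0.98  2.73] [ 0.11  0.86 -0.85  1.99  0.98  0.76  2.03]
0.07906424107819685 0.1 0.08 0.5 -0.1 0.24 [ 0.78  0.67 -0.72  1.94  1.27  0.4   2.08] [ 0.86  0.68 -1.15  1.89  0.72  1.06  2.78] [ 0.11  0.86 -0.85  1.99  0.98  0.76  2.03]
0.07906424107819685 0.1 0.08 0.5 0 0.2 [ 0.78  0.67 -0.72  1.94  1.27  0.4   2.08] [ 0.63  0.71 -1.08  1.96  0.77  0.96  2.53] [ 0.11  0.87 -0.86  1.99  0.98  0.77  2.03]
0.07906424107819685 0.1 0.08 0.5 0 0.24 [ 0.78  0.67 -0.72  1.94  1.27  0.4   2.08] [ 0.66  0.66 -1.14  1.92  0.71  1.03  2.59] [ 0.11  0.87 -0.86  1.99  0.98  0.77  2.03]
0.07906424107819685 0.1 0.08 0.56 -0.1 0.2 [ 0.78  0.67 -0.72  1.94  1.27  0.4   2.08] [ 0.75  0.79 -1.06  1.78  0.79  1.06  2.77] [ 0.11  0.86 -0.85  1.99  0.98  0.76  2.03]
48
```

drive_tool([
  [-0.06,0.013,0.11,0,0,0,1],
  [-0.12,0.025,0.22,0,0,0,1],
  [-0.176,0.038,0.33,0,0,0,1],
  [-0.176,0.038,0.33,0,0,0,1],
])

```text
time_s: 15.0
eef_pos: [0.543, -0.2222, 0.1234]
orientation: [0.156, -0.609, 0.753, -0.194]
contact_force: [2.4, -0.3, 3.5]
opening: 0.0084
finger_force: 36.8
```

drive_tool([
  [0.1,0,0.2,0,0,0,1],
  [0.35,0,0.35,0,0,0,1],
  [0.62,0,0.5,0,0,0,1],
])

```text
time_s: 15.3
eef_pos: [0.5907, -0.2222, 0.1608]
orientation: [0.154, -0.608, 0.755, -0.191]
contact_force: [-1.8, -0.6, -1.2]
opening: 0.0083
finger_force: 36.6
```

drive_tool([
  [0.3,0,0.25,0,0,0,1],
  [0.62,0,0.5,0,0,0,1],
  [0.62,0,0.5,0,0,0,1],
])

```text
time_s: 15.6
eef_pos: [0.645, -0.2207, 0.2042]
orientation: [0.158, -0.608, 0.754, -0.194]
contact_force: [0.5, 0.8, -0.6]
opening: 0.0082
finger_force: 36.6
```

Run:
```python
from emit import *; from evalb import FL,S,track
q,r,s=st(); q0=np.array(s["joint_positions"]);print(q0,s["opening"],s["finger_force"],s["contact_force"]); SF=S@FL
t=np.array([.52,0,.24]); qc,e,m=track(q0,t,SF);print(qc.round(2),m); emit(t,SF)
```

```text
[ 0.7531  0.6497 -0.6706  1.9456  1.2501  0.3638  2.086 ] 0.00823015247962048 36.55215919017792 [ 0.5113  0.796  -0.5871]
[ 0.63  0.67 -1.1   1.87  0.7   1.05  2.62] 0.14893437249663966
calls=3 rows=3 per call: end [-0.521, 0.9197, 0.1493, -0.0004, 0.027, 0.0232] 0
   [-0.174, 0.307, 0.05, -0.0, 0.009, 0.008]
   [-0.347, 0.613, 0.1, -0.0, 0.018, 0.015]
   [-0.521, 0.92, 0.149, -0.0, 0.027, 0.023]
```

drive_tool([
  [-0.17,0.31,0.05,0,0.009,0.008,1],
  [-0.35,0.61,0.1,0,0.018,0.015,1],
  [-0.52,0.92,0.15,0,0.027,0.023,1],
])

```text
time_s: 15.9
eef_pos: [0.5972, -0.1483, 0.2118]
orientation: [0.102, -0.676, 0.719, -0.127]
contact_force: [0.3, -0.4, -0.8]
opening: 0.0082
finger_force: 36.6
```

drive_tool([
  [-0.17,0.31,0.05,0,0.009,0.008,1],
  [-0.35,0.61,0.1,0,0.018,0.015,1],
  [-0.52,0.92,0.15,0,0.027,0.023,1],
])

```text
time_s: 16.2
eef_pos: [0.5559, -0.0752, 0.2241]
orientation: [-0.05, 0.734, -0.674, 0.062]
contact_force: [0.4, -0.1, -1.1]
opening: 0.0085
finger_force: 36.5
```

drive_tool([
  [-0.17,0.31,0.05,0,0.009,0.008,1],
  [-0.35,0.61,0.1,0,0.018,0.015,1],
  [-0.52,0.92,0.15,0,0.027,0.023,1],
  [-0.52,0.92,0.15,0,0.027,0.023,1],
  [-0.52,0.92,0.15,0,0.027,0.023,1],
])

```text
time_s: 16.7
eef_pos: [0.516, -0.0021, 0.2363]
orientation: [0.002, 0.783, -0.622, -0.003]
contact_force: [0.5, -0.3, -0.6]
opening: 0.0084
finger_force: 36.5
```

Run:
```python
from emit import *; from evalb import FL,S,track
q,r,s=st(); q0=np.array(s["joint_positions"]);print(q0,s["opening"],s["finger_force"],s["contact_force"]); SF=S@FL
t=RO+MR.apply([-.0012,0,0])+[0,0,.17]; qc,e,m=track(q0,t,SF);print(qc.round(2),m); emit(t,SF)
im=robot.get_image("wrist");cv2.imwrite("pics/w5.png",im["color"][:,:,::-1]); np.save("w5.npy",[cam(im)],allow_pickle=True)
im=robot.get_image("scene");cv2.imwrite("pics/s5.png",im["color"][:,:,::-1])
```

```text
[ 0.6245  0.666  -1.0753  1.8778  0.6825  1.0313  2.6273] 0.008440482301114341 36.52469515800476 [ 0.5438 -0.2723 -0.5805]
[ 0.17  0.73 -0.95  1.94  0.78  0.89  2.19] 0.17906706019396657
calls=3 rows=2 per call: end [-0.1288, 0.7951, -0.2762, -0.0, -0.0004, 0.0003] 0
   [-0.064, 0.398, -0.138, -0.0, -0.0, 0.0]
   [-0.129, 0.795, -0.276, -0.0, -0.0, 0.0]
```

View pics/w5.png

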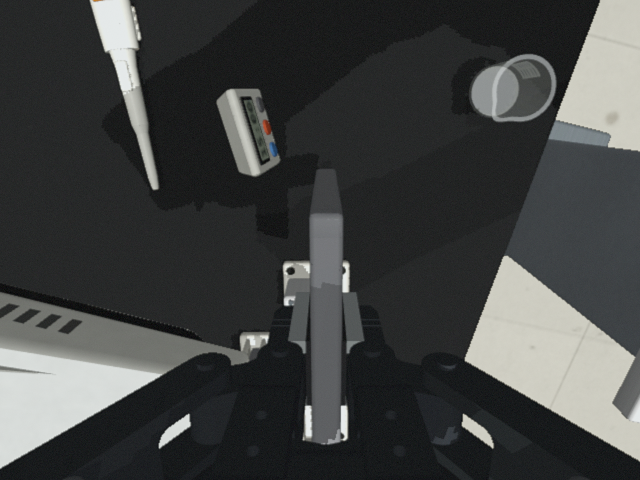

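The wrist view shows the held cassette upright, with its top edge from (326,214) to (328,440), about 33 px thick. That was my last picture, so I'll work from measurements now.

Run:
```python
from emit import *
c=np.load("w5.npy",allow_pickle=True)[0];q,r,s=st()
for dz in(.015,.019,.023):
  for uv in((326.5,214.5),(310,217),(343,217),(327,441)):
    print(dz,uv,(r.inv().apply(ray(c,uv,q[2]+dz)-q)*1000).round(1))
# lower far corner ~ (317,170),(337,170) at z -71mm
for uv in((317,170),(336.5,170)): print((r.inv().apply(ray(c,uv,q[2]-.071)-q)*1000).round(1))
```

```text
0.015 (326.5, 214.5) [ 46.1   0.3 -15.1]
0.015 (310, 217) [ 45.4  -4.1 -15.1]
0.015 (343, 217) [ 45.4   4.8 -15.1]
0.015 (327, 441) [-28.7   0.8 -14.9]
0.019 (326.5, 214.5) [ 47.    0.3 -19.1]
0.019 (310, 217) [ 46.4  -4.  -19.1]
0.019 (343, 217) [ 46.4   4.6 -19.1]
0.019 (327, 441) [-25.    0.8 -18.9]
0.023 (326.5, 214.5) [ 48.    0.3 -23.1]
0.023 (310, 217) [ 47.4  -3.8 -23.1]
0.023 (343, 217) [ 47.4   4.4 -23.1]
0.023 (327, 441) [-21.3   0.7 -23. ]
[46.2 -3.8 70.9]
[46.2  5.3 70.9]
```

drive_tool([
  [-0.065,0.4,-0.1,0,0,0,1],
  [-0.13,0.79,-0.2,0,0,0,1],
])

```text
time_s: 17.0
eef_pos: [0.5068, 0.0599, 0.2206]
orientation: [0.001, 0.782, -0.624, -0.002]
contact_force: [-0.3, 0.9, -0.4]
opening: 0.0084
finger_force: 36.6
```

drive_tool([
  [-0.065,0.4,-0.1,0,0,0,1],
  [-0.13,0.79,-0.2,0,0,0,1],
])

```text
time_s: 17.2
eef_pos: [0.4962, 0.1244, 0.2046]
orientation: [0.001, 0.782, -0.623, -0.002]
contact_force: [0.4, 0.9, -0.5]
opening: 0.0084
finger_force: 36.6
```

drive_tool([
  [-0.065,0.4,-0.15,0,0,0,1],
  [-0.13,0.75,-0.3,0,0,0,1],
  [-0.13,0.75,-0.3,0,0,0,1],
  [-0.13,0.75,-0.3,0,0,0,1],
])

```text
time_s: 17.6
eef_pos: [0.4858, 0.1841, 0.1808]
orientation: [0.001, 0.783, -0.622, -0.003]
contact_force: [1.5, -0.9, -1.4]
opening: 0.0083
finger_force: 36.4
```

Run:
```python
from emit import *; from evalb import FL,S
SF=S@FL; emit(RO+MR.apply([-.0012,-.003,0])+[0,0,.145],SF)
q,r,s=st();print(s["contact_force"],s["joint_positions"]);print("rack xy mm",MR.inv().apply(q-RO)*1000)
# refine wing/rack from wrist camera not visible; check scene for cassette position
```

```text
calls=1 rows=2 per call: end [0.0004, 0.0209, -0.4477, -0.0001, -0.0009, 0.0009] 0
   [0.0, 0.01, -0.224, -0.0, -0.0, 0.0]
   [0.0, 0.021, -0.448, -0.0, -0.001, 0.001]
[ 1.5135 -0.8566 -1.4211] [ 0.1959  0.7216 -0.9732  1.9281  0.7537  0.9153  2.2099]
rack xy mm [ -1.6166  -4.6212 180.8148]
```

drive_tool([
  [0,0.01,-0.22,0,0,0,1],
  [0,0.02,-0.45,0,-0.001,0.001,1],
  [0,0.02,-0.45,0,-0.001,0.001,1],
])

```text
time_s: 17.9
eef_pos: [0.4854, 0.1835, 0.1437]
orientation: [0.001, 0.784, -0.62, -0.001]
contact_force: [-0.5, -0.2, -0.3]
opening: 0.0082
finger_force: 36.5
```

drive_tool([
  [0,0,-0.1,0,0,0,1],
  [0,0,-0.2,0,0,0,1],
  [0,0,-0.3,0,0,0,1],
  [0,0,-0.35,0,0,0,1],
  [0,0,-0.35,0,0,0,1],
])

```text
time_s: 18.4
eef_pos: [0.4857, 0.1864, 0.1168]
orientation: [-0.001, 0.785, -0.619, -0.001]
contact_force: [-0.4, 0.6, -0.9]
opening: 0.0088
finger_force: 36.6
```

Run:
```python
from emit import *; from evalb import FL,S
SF=S@FL; emit(RO+MR.apply([-.0012,-.003,0])+[0,0,.085],SF)
q,r,s=st();print(s["contact_force"],s["ft_torque"],s["joint_positions"]);print("rack xy mm",MR.inv().apply(q-RO)*1000)
```

```text
calls=1 rows=1 per call: end [0.0019, -0.0078, -0.3981, -0.0003, 0.0, -0.0002] 0
   [0.002, -0.008, -0.398, -0.0, 0.0, -0.0]
[-0.4165  0.5761 -0.8828] [-0.0426  0.0532 -0.0075] [ 0.1324  0.8017 -0.8797  1.9801  0.8814  0.7978  2.1085]
rack xy mm [ -1.2009  -2.3543 116.8451]
```

drive_tool([
  [0,0,-0.07,0,0,0,1],
  [0,0,-0.14,0,0,0,1],
  [0,0,-0.2,0,0,0,1],
  [0,0,-0.25,0,0,0,1],
  [0,0,-0.25,0,0,0,1],
])

```text
time_s: 18.9
eef_pos: [0.4857, 0.1864, 0.0968]
orientation: [-0.001, 0.785, -0.619, -0.001]
contact_force: [0.1, 0.1, -0.6]
opening: 0.0086
finger_force: 36.6
```

drive_tool([
  [0,0,-0.03,0,0,0,1],
  [0,0,-0.06,0,0,0,1],
  [0,0,-0.08,0,0,0,1],
  [0,0,-0.08,0,0,0,1],
])

```text
time_s: 19.3
eef_pos: [0.4859, 0.1865, 0.0908]
orientation: [-0.001, 0.785, -0.619, -0.0]
contact_force: [0.2, -0.3, -0.2]
opening: 0.0082
finger_force: 36.6
```

Run:
```python
from emit import *
q,r,s=st();print(s["contact_force"],s["ft_torque"],s["joint_positions"]);print("rack xy mm",MR.inv().apply(q-RO)*1000)
```

```text
[ 0.159  -0.2872 -0.167 ] [ 0.0227  0.0091 -0.0445] [ 0.1074  0.8367 -0.8387  1.9942  0.9361  0.7534  2.0646]
rack xy mm [-0.9695 -2.3016 90.83  ]
```

Clean so far, with no contact. I'll creep to the floor in roughly 3 mm calls, watching for Fz.

drive_tool([
  [0,0,-0.02,0,0,0,1],
  [0,0,-0.05,0,0,0,1],
  [0,0,-0.05,0,0,0,1],
])

```text
time_s: 19.6
eef_pos: [0.4859, 0.1865, 0.0867]
orientation: [-0.001, 0.785, -0.619, -0.0]
contact_force: [0.6, 0.5, -1.2]
opening: 0.0086
finger_force: 36.6
```

drive_tool([
  [0,0,-0.02,0,0,0,1],
  [0,0,-0.03,0,0,0,1],
  [0,0,-0.03,0,0,0,1],
])

```text
time_s: 19.9
eef_pos: [0.4859, 0.1866, 0.0845]
orientation: [-0.001, 0.785, -0.619, -0.0]
contact_force: [0.1, -0.0, -0.6]
opening: 0.0085
finger_force: 36.6
```

drive_tool([
  [0,0,-0.01,0,0,0,1],
  [0,0,-0.02,0,0,0,1],
  [0,0,-0.02,0,0,0,1],
])

```text
time_s: 20.2
eef_pos: [0.4859, 0.1866, 0.0829]
orientation: [-0.001, 0.785, -0.619, -0.0]
contact_force: [-0.4, -0.7, -0.2]
opening: 0.0085
finger_force: 36.6
```

drive_tool([
  [0,0,-0.01,0,0,0,1],
  [0,0,-0.02,0,0,0,1],
  [0,0,-0.02,0,0,0,1],
])

```text
time_s: 20.5
eef_pos: [0.4859, 0.1866, 0.0813]
orientation: [-0.001, 0.785, -0.619, -0.0]
contact_force: [0.0, 0.4, -0.0]
opening: 0.0088
finger_force: 36.6
```

drive_tool([
  [0,0,-0.01,0,0,0,1],
  [0,0,-0.015,0,0,0,1],
  [0,0,-0.015,0,0,0,1],
])

```text
time_s: 20.8
eef_pos: [0.486, 0.1866, 0.0802]
orientation: [-0.001, 0.785, -0.619, -0.0]
contact_force: [-0.3, -0.2, -0.8]
opening: 0.0085
finger_force: 36.6
```

drive_tool([
  [0,0,-0.01,0,0,0,1],
  [0,0,-0.015,0,0,0,1],
  [0,0,-0.015,0,0,0,1],
])

```text
time_s: 21.1
eef_pos: [0.486, 0.1866, 0.0789]
orientation: [-0.001, 0.785, -0.619, -0.0]
contact_force: [-0.1, 0.0, -1.7]
opening: 0.0085
finger_force: 36.6
```

drive_tool([
  [0,0,-0.01,0,0,0,1],
  [0,0,-0.015,0,0,0,1],
  [0,0,-0.015,0,0,0,1],
])

```text
time_s: 21.4
eef_pos: [0.486, 0.1869, 0.0786]
orientation: [-0.001, 0.785, -0.619, 0.0]
contact_force: [-0.8, -0.1, 7.1]
opening: 0.0086
finger_force: 37.9
```

Run:
```python
from emit import *
im=robot.get_image("wrist");c=cam(im);cv2.imwrite("pics/w6.png",im["color"][:,:,::-1])
q,r,s=st()
g=cv2.cvtColor(im["color"],cv2.COLOR_RGB2GRAY)
print("col326",g[180:260:2,326]); print("row240",g[240,295:360:2]);
print(s["contact_force"],s["ft_torque"],q)
```

```text
col326 [ 57  60  60  57  56  56  55  57  56  58  57  55  54  57  56  52  55  97
 162 164 169 188 182 177 181 178 175 172 185 163 153 153 154 154 154 153
  85  85  86  86]
row240 [138 118 115 115 114 112 113  81  85 126 145 148 148 149 149 153 154 157
 158 159 160 162 148 126 127 143 144 145 143 145 150 194 214]
[-1.7053  0.7326  7.3798] [-0.4231  0.3894 -0.026 ] [0.486  0.1869 0.0786]
```

Contact was felt at TCP z=0.0786 (Fz 7 N), which matches the floor. I'll press slightly more to level it.

drive_tool([
  [0,0,-0.008,0,0,0,1],
  [0,0,-0.012,0,0,0,1],
  [0,0,-0.012,0,0,0,1],
])

```text
time_s: 21.75
eef_pos: [0.4861, 0.187, 0.0785]
orientation: [-0.002, 0.785, -0.619, 0.0]
contact_force: [-2.1, -2.3, 15.6]
opening: 0.0083
finger_force: 39.2
```

Run:
```python
from emit import *
q,r,s=st();print(s["contact_force"],s["ft_torque"],q,MR.inv().apply(q-RO)*1000,(S:=0))
from evalb import S,FL
emit(q,S@FL)
```

```text
[-2.0623 -2.3444 15.6012] [-0.6879  0.7999 -0.0308] [0.4861 0.187  0.0785] [-0.6675 -1.908  78.5324] 0
calls=1 rows=1 per call: end [0.0, 0.0, 0.0, -0.0003, 0.0004, -0.0002] 0
   [0.0, 0.0, 0.0, -0.0, 0.0, -0.0]
```

drive_tool([
  [0,0,0.012,0,0,0,1],
  [0,0,0.012,0,0,0,0.9],
  [0,0,0.012,0,0,0,0.8],
  [0,0,0.012,0,0,0,0.7],
  [0,0,0.012,0,0,0,0.7],
  [0,0,0.012,0,0,0,0.7],
])

```text
time_s: 22.35
eef_pos: [0.4859, 0.1865, 0.0776]
orientation: [-0.001, 0.785, -0.619, -0.0]
contact_force: [-0.3, -0.5, 0.5]
opening: 0.0254
finger_force: 0.0
```

drive_tool([
  [0,0,0.2,0,0,0,0.7],
  [0,0,0.5,0,0,0,0.7],
  [0,0,0.95,0,0,0,0.7],
])

```text
time_s: 22.65
eef_pos: [0.4849, 0.186, 0.1532]
orientation: [0.0, 0.785, -0.619, -0.001]
contact_force: [0.9, -0.2, 0.1]
opening: 0.0259
finger_force: 0.0
```

drive_tool([
  [0,0,0.5,0,0,0,0.7],
  [0,0,0.95,0,0,0,0.7],
  [0,0,0.95,0,0,0,0.7],
  [0,0,0.95,0,0,0,0.7],
])

```text
time_s: 23.05
eef_pos: [0.4863, 0.1864, 0.2302]
orientation: [-0.002, 0.785, -0.619, 0.0]
contact_force: [0.2, 0.4, -1.3]
opening: 0.0254
finger_force: 0.0
```

Run:
```python
from emit import *
q,r,s=st();print(s["contact_force"],s["joint_positions"],q,s["opening"])
im=robot.get_image("wrist");c=cam(im);cv2.imwrite("pics/w7.png",im["color"][:,:,::-1]);np.save("w7.npy",[c],allow_pickle=True)
f=lambda x,y,z:RO+MR.apply([x,y,0])+[0,0,z]
print("wing pred",proj(c,[f(0,-.105,.089)]), "cass top ends",proj(c,[f(0,-.05,.1),f(0,.05,.1)]))
```

```text
[ 0.1749  0.4453 -1.2532] [ 0.2321  0.6588 -1.0317  1.8815  0.676   0.9961  2.2766] [0.4863 0.1864 0.2302] 0.025417791298020877
wing pred [[324.904   59.0878]] cass top ends [[324.7272 155.826 ]
 [324.5522 306.8036]]
```

Released at the floor. Next I'll refine the wing angle and position numerically by edge fitting.

```bash
cat > wing.py <<'E'
from emit import *
import sys
def fitwing(img,c,rng=.004,zt=.089):
    g=cv2.GaussianBlur(cv2.cvtColor(img,cv2.COLOR_BGR2GRAY).astype(np.float32),(0,0),.8)
    gx=cv2.Sobel(g,cv2.CV_32F,1,0)/8;gy=cv2.Sobel(g,cv2.CV_32F,0,1)/8;m=cv2.magnitude(gx,gy)
    t=np.linspace(-.02,.02,60);best=[]
    for th in np.arange(.9,2.6,.03):
        a=RY+th;ex=np.array([np.cos(a),np.sin(a),0]);ey=np.array([-np.sin(a),np.cos(a),0])
        for dx in np.arange(-rng,rng+.0001,.001):
            for dy in np.arange(-rng,rng+.0001,.001):
                o=RO+MR.apply([dx,-.105+dy,0])+[0,0,zt]
                sc=[]
                for s in(-1,1):
                    L=o+t[:,None]*ex+s*.0055*ey;uv=proj(c,L);e=proj(c,L+.001*ey)-uv;e/=np.linalg.norm(e,axis=1)[:,None]
                    x,y=uv.astype(np.float32).T
                    Gx=cv2.remap(gx,x[None],y[None],1)[0];Gy=cv2.remap(gy,x[None],y[None],1)[0]
                    sc.append(np.abs(np.mean(np.clip(Gx*e[:,0]+Gy*e[:,1],-15,15))))
                best.append((min(sc)+.3*max(sc),th,dx*1000,dy*1000))
    best.sort(key=lambda b:-b[0]);return best[:5]
for n_ in sys.argv[1:]:
    print(n_,np.round(fitwing(cv2.imread(f"pics/{n_}.png"),np.load(f"{n_}.npy",allow_pickle=True)[0]),2).tolist())
E
python3 wing.py w1 w7
python3 - <<'E'
import cv2
g=cv2.imread("pics/w7.png",0)
for v in range(150,320,15): print(v,g[v,280:372:4])
E
```

```text
w1 [[15.58, 1.11, 0.0, -1.0], [15.4, 1.11, 1.0, 1.0], [15.3, 1.14, 0.0, -1.0], [15.3, 1.14, 0.0, -2.0], [15.28, 1.08, 1.0, 2.0]]
w7 [[10.76, 1.14, -1.0, 3.0], [10.72, 1.14, -1.0, 4.0], [10.7, 1.11, -1.0, 4.0], [10.49, 1.11, -2.0, 2.0], [10.39, 1.14, -3.0, -1.0]]
150 [221 227 227 227 228 185 186 166 141 139 111  63  61  85 175 169 225 219
 227 227 228 228 228]
165 [185 185 184 185 197 184 186 163 141 140 161 176 183 171 164 169 225 228
 227 228 227 227 228]
180 [184 184 184 185 184 183 184 166 144 139 134 182 189 171 149 155 222 228
 227 228 228 227 228]
195 [222 197 228 222 228 183 184 165 144 139 130 119 119  98 126 148 219 227
 227 227 228 228 223]
210 [227 228 227 228 228 155 153 138 127 122  82  95  93  86 162 155 217 227
 228 227 227 228 218]
225 [227 227 228 227 227 153 151 134 130 123  81  93  93  84 169 156 212 228
 227 227 228 227 215]
240 [228 227 228 226 227 178 153 140 130 122 115 159 164 150 152 155 209 228
 227 227 228 227 202]
255 [224 227 226 227 227 229 151 152 131 123 114 158 162 148 153 153 205 227
 228 227 228 228 152]
270 [207 217 216 217 218 217 219 215 132 122 115 156 159 150 165 154 203 219
 218 220 206 220  74]
285 [ 37  39  37  39  39  34  31  52 204 186 163 154 157 146  33  33  35  35
  41  35  32  32  34]
300 [ 83  59  20  35  39  35  34  36  38  35 109 151 155 162  32  33  38  40
  35  39  25  22  80]
315 [84 21 19 36 37 39 39 39 41 41 37 38 35 35 40 42 45 39 34 37 24 16 18]
```

The wing opening is about 1.15-1.2 rad. Next I'll plan the approach to the wing and check joint margins over the whole turning range.

```bash
cat >> lib.py <<'E'
W=RO+MR.apply([0,-.105,0])
def wingR(th):  # tool down, y axis along wing's y axis at opening th (family near +170 deg)
    a=RY+np.pi/2+th; y=np.array([np.cos(a),np.sin(a),0]); return toolR(np.array([0,0,-1.]),y)
E
python3 - <<'E'
from emit import *; from evalb import track
q,r,s=st();q0=np.array(s["joint_positions"])
q1,e,m=track(q0,W+[0,0,.17],wingR(1.17).as_matrix());print(q1.round(2),m.round(3))
q2,e,m=track(q1,W+[0,0,.08],wingR(1.17).as_matrix());print(q2.round(2),m.round(3))
q3,e,m=track(q2,W+[0,0,.08],wingR(-.1).as_matrix());print(q3.round(2),m.round(3))
q4,e,m=track(q3,W+[0,0,.08],wingR(1.6).as_matrix());print(q4.round(2),m.round(3))
emit(W+[0,0,.17],wingR(1.17))
E
```

```text
[ 0.33  0.69 -0.86  1.95  0.71  0.84  2.05] 0.231
[ 0.24  0.81 -0.72  2.01  0.88  0.67  1.91] 0.403
[ 0.03  0.73 -0.38  2.01  0.54  0.5   0.96] 0.268
[ 0.3   0.85 -0.82  2.    0.96  0.74  2.27] 0.272
calls=2 rows=2 per call: end [0.1562, -0.6193, -0.37, -0.0001, 0.0001, -0.0319] 0
   [0.078, -0.31, -0.185, -0.0, 0.0, -0.016]
   [0.156, -0.619, -0.37, -0.0, 0.0, -0.032]
```

drive_tool([
  [0.08,-0.31,-0.1,0,0,-0.016,0.5],
  [0.156,-0.62,-0.2,0,0,-0.032,0.5],
  [0.156,-0.62,-0.2,0,0,-0.032,0.5],
])

```text
time_s: 23.4
eef_pos: [0.4979, 0.132, 0.2108]
orientation: [0.002, 0.717, -0.697, -0.0]
contact_force: [1.1, -0.1, 0.1]
opening: 0.0428
finger_force: 0.0
```

drive_tool([
  [0.08,-0.31,-0.2,0,0,-0.016,0.5],
  [0.156,-0.62,-0.5,0,0,-0.032,0.5],
  [0.156,-0.62,-0.54,0,0,-0.032,0.5],
  [0.156,-0.62,-0.54,0,0,-0.032,0.5],
])

```text
time_s: 23.8
eef_pos: [0.5098, 0.0875, 0.1692]
orientation: [0.0, -0.646, 0.763, 0.001]
contact_force: [0.8, 0.7, -0.1]
opening: 0.0426
finger_force: 0.0
```

```bash
python3 - <<'E'
from emit import *
im=robot.get_image("wrist");c=cam(im);cv2.imwrite("pics/w8.png",im["color"][:,:,::-1]);np.save("w8.npy",[c],allow_pickle=True)
print(st()[2]["joint_positions"],st()[2]["opening"])
emit(W+[0,0,.08],wingR(1.17)); print(proj(c,[W+[0,0,.089]]))
E
python3 wing.py w8
```

```text
[ 0.3311  0.6934 -0.8668  1.9483  0.7117  0.8364  2.0495] 0.04247231039225383
calls=2 rows=2 per call: end [0.0027, -0.0112, -0.5632, -0.0003, 0.0, -0.0002] 0
   [0.001, -0.006, -0.282, -0.0, 0.0, -0.0]
   [0.003, -0.011, -0.563, -0.0, 0.0, -0.0]
[[323.0063 257.826 ]]
w8 [[8.16, 1.32, -1.0, 0.0], [8.15, 1.32, -1.0, -1.0], [8.12, 1.32, -2.0, -4.0], [7.67, 1.29, -1.0, 1.0], [7.65, 1.32, -1.0, 1.0]]
```

drive_tool([
  [0,-0.005,-0.3,0,0,0.007,0.5],
  [0.003,-0.01,-0.56,0,0,0.013,0.5],
  [0.003,-0.01,-0.56,0,0,0.013,0.5],
])

```text
time_s: 24.15
eef_pos: [0.5097, 0.0876, 0.1244]
orientation: [0.0, -0.678, 0.735, 0.001]
contact_force: [-0.3, 0.1, -0.7]
opening: 0.0431
finger_force: 0.0
```

drive_tool([
  [0,-0.005,-0.2,0,0,0,0.5],
  [0.003,-0.01,-0.4,0,0,0,0.5],
  [0.003,-0.01,-0.56,0,0,0,0.5],
  [0.003,-0.01,-0.56,0,0,0,0.5],
  [0.003,-0.01,-0.56,0,0,0,0.5],
])

```text
time_s: 24.65
eef_pos: [0.5116, 0.0866, 0.0816]
orientation: [0.002, -0.677, 0.736, 0.0]
contact_force: [-0.5, 0.5, 0.4]
opening: 0.0428
finger_force: 0.0
```

drive_tool([
  [0,0,0,0,0,0,1],
  [0,0,0,0,0,0,1],
  [0,0,0,0,0,0,1],
  [0,0,0,0,0,0,1],
  [0,0,0,0,0,0,1],
  [0,0,0,0,0,0,1],
], squeeze=40)

```text
time_s: 25.25
eef_pos: [0.5111, 0.086, 0.0818]
orientation: [0.001, -0.676, 0.736, 0.0]
contact_force: [-2.4, -0.2, 5.3]
opening: 0.0102
finger_force: 40.5
```

```bash
cat > tq.py <<'E'
from emit import *
q,r,s=st(); y=r.as_matrix()[:,1]; th=np.arctan2(y[1],y[0])-RY-np.pi/2; th=(th+np.pi/2)%np.pi-np.pi/2
if th<-.5: th+=np.pi
print("th",round(th,4),"tqz",s["ft_torque"].round(3),"F",s["contact_force"].round(1),"p-W mm",MR.inv().apply((q-W)*1000).round(1),"open",round(s["opening"],4),"ff",round(s["finger_force"],1),"t",s["time_s"])
E
python3 tq.py
```

```text
th 1.2512 tqz [-0.099  0.503 -0.023] F [-2.4 -0.2  5.3] p-W mm [ 0.1 -1.  81.8] open 0.0102 ff 40.5 t 25.25
```

drive_tool([
  [0,0,0,0,0,-0.016,1],
  [0,0,0,0,0,-0.032,1],
  [0,0,0,0,0,-0.048,1],
  [0,0,0,0,0,-0.064,1],
  [0,0,0,0,0,-0.08,1],
  [0,0,0,0,0,-0.096,1],
  [0,0,0,0,0,-0.112,1],
  [0,0,0,0,0,-0.128,1],
  [0,0,0,0,0,-0.144,1],
  [0,0,0,0,0,-0.16,1],
  [0,0,0,0,0,-0.16,1],
])

```text
time_s: 26.35
eef_pos: [0.5103, 0.0865, 0.0818]
orientation: [0.001, -0.237, 0.971, -0.0]
contact_force: [-4.5, 0.8, 6.5]
opening: 0.0107
finger_force: 40.6
```

```bash
python3 tq.py
```

```text
th 0.2445 tqz [ 0.201  0.846 -0.077] F [-4.5  0.8  6.5] p-W mm [-0.5 -0.3 81.8] open 0.0107 ff 40.6 t 26.35
```

drive_tool([
  [0,0,0,0,0,-0.01,1],
  [0,0,0,0,0,-0.02,1],
  [0,0,0,0,0,-0.028,1],
  [0,0,0,0,0,-0.028,1],
])

```text
time_s: 26.75
eef_pos: [0.5102, 0.0866, 0.0818]
orientation: [0.001, -0.152, 0.988, -0.0]
contact_force: [-4.2, 1.3, 6.7]
opening: 0.01
finger_force: 40.7
```

```bash
python3 tq.py
```

```text
th 0.0697 tqz [ 0.261  0.931 -0.077] F [-4.2  1.3  6.7] p-W mm [-0.6 -0.1 81.8] open 0.01 ff 40.7 t 26.75
```

drive_tool([
  [0,0,0,0,0,-0.004,1],
  [0,0,0,0,0,-0.008,1],
  [0,0,0,0,0,-0.008,1],
])

```text
time_s: 27.05
eef_pos: [0.5102, 0.0867, 0.0818]
orientation: [0.001, -0.127, 0.992, -0.0]
contact_force: [-5.0, 0.7, 7.6]
opening: 0.0099
finger_force: 40.7
```

```bash
python3 tq.py
```

```text
th 0.0201 tqz [ 0.235  0.88  -0.025] F [-5.   0.7  7.6] p-W mm [-0.6 -0.1 81.8] open 0.0099 ff 40.7 t 27.05
```

drive_tool([
  [0,0,0,0,0,-0.003,1],
  [0,0,0,0,0,-0.006,1],
  [0,0,0,0,0,-0.006,1],
])

```text
time_s: 27.35
eef_pos: [0.5102, 0.0867, 0.0818]
orientation: [0.001, -0.11, 0.994, -0.001]
contact_force: [-4.4, 0.6, 6.2]
opening: 0.0101
finger_force: 41.7
```

```bash
python3 tq.py
```

```text
th -0.0148 tqz [0.188 0.864 0.575] F [-4.4  0.6  6.2] p-W mm [-0.6 -0.  81.8] open 0.0101 ff 41.7 t 27.35
```

drive_tool([
  [0,0,0,0,0,-0.003,1],
  [0,0,0,0,0,-0.006,1],
  [0,0,0,0,0,-0.006,1],
])

```text
time_s: 27.65
eef_pos: [0.5102, 0.0867, 0.0818]
orientation: [0.001, -0.092, 0.996, -0.001]
contact_force: [-4.8, 1.3, 7.5]
opening: 0.0102
finger_force: 55.7
```

```bash
python3 tq.py
```

```text
th -0.0498 tqz [0.08  0.86  1.188] F [-4.8  1.3  7.5] p-W mm [-0.6 -0.  81.8] open 0.0102 ff 55.7 t 27.65
```

Seated: torque rises from about 0 at th≈0.02 to 1.2 N m. The target after the quarter turn is th ≈ 0.018+1.571 = 1.589.

drive_tool([
  [0,0,0,0,0,0.016,1],
  [0,0,0,0,0,0.032,1],
  [0,0,0,0,0,0.048,1],
  [0,0,0,0,0,0.064,1],
  [0,0,0,0,0,0.08,1],
  [0,0,0,0,0,0.096,1],
  [0,0,0,0,0,0.112,1],
  [0,0,0,0,0,0.128,1],
  [0,0,0,0,0,0.144,1],
  [0,0,0,0,0,0.16,1],
  [0,0,0,0,0,0.176,1],
  [0,0,0,0,0,0.176,1],
])

```text
time_s: 28.85
eef_pos: [0.5109, 0.086, 0.0818]
orientation: [0.001, -0.6, 0.8, 0.0]
contact_force: [-3.3, -0.1, 7.3]
opening: 0.0101
finger_force: 40.8
```

drive_tool([
  [0,0,0,0,0,0.016,1],
  [0,0,0,0,0,0.032,1],
  [0,0,0,0,0,0.048,1],
  [0,0,0,0,0,0.064,1],
  [0,0,0,0,0,0.08,1],
  [0,0,0,0,0,0.084,1],
  [0,0,0,0,0,0.084,1],
  [0,0,0,0,0,0.084,1],
])

```text
time_s: 29.65
eef_pos: [0.5114, 0.086, 0.0818]
orientation: [-0.001, 0.787, -0.617, -0.0]
contact_force: [-1.6, -0.5, 5.5]
opening: 0.0099
finger_force: 40.5
```

```bash
python3 tq.py
python3 - <<'E'
from lib import *
print(st()[2]["joint_positions"])
E
```

```text
th 1.578 tqz [-0.075  0.38   0.06 ] F [-1.6 -0.5  5.5] p-W mm [ 0.4 -1.  81.8] open 0.0099 ff 40.5 t 29.65
[ 0.3039  0.8506 -0.8326  2.0037  0.9639  0.7409  2.2459]
```

drive_tool([
  [0,0,0,0,0,0.002,1],
  [0,0,0,0,0,0.002,1],
  [0,0,0,0,0,0.002,1],
  [0,0,0,0,0,0.002,1],
])

```text
time_s: 30.05
eef_pos: [0.5114, 0.086, 0.0818]
orientation: [-0.001, 0.791, -0.612, -0.0]
contact_force: [-2.3, -0.9, 5.3]
opening: 0.0104
finger_force: 40.6
```

```bash
python3 tq.py
python3 - <<'E'
from lib import *
for n_ in("scene","top"):
    a=cv2.imread(f"pics/{n_}0.png",0).astype(int);b=cv2.cvtColor(robot.get_image(n_)["color"],cv2.COLOR_RGB2GRAY).astype(int);d=abs(a-b)
    boxes=dict(timer=(285,238,320,270),beaker=(270,290,302,335),dish=(417,360,460,394),stand=(342,240,412,310)) if n_=="scene" else dict(timer=(264,195,300,222),beaker=(300,273,328,298),dish=(425,265,458,297),stand=(330,190,388,238))
    print(n_,{k:(round(d[y0:y1,x0:x1].mean(),1),int((d[y0:y1,x0:x1]>40).sum())) for k,(x0,y0,x1,y1) in boxes.items()})
# cassette top edge in slot from w8 (before clamping) : dark strip columns
im=robot.get_image("wrist");c=cam(im);g=cv2.cvtColor(im["color"],cv2.COLOR_RGB2GRAY)
f=lambda x,y,z:RO+MR.apply([x,y,0])+[0,0,z]
e=proj(c,[f(-.003,-.049,.1),f(.0,-.049,.1),f(.003,-.049,.1),f(0,-.03,.1)]);print(e)
for y in(-60,-54,-52,-50,-48,-46,-40,-20,0): 
    uv=proj(c,[f(x/1000,y/1000,.1) for x in range(-14,15,2)]);print(y,[int(g[int(v),int(u)]) if 0<=v<480 and 0<=u<640 else -1 for u,v in uv])
E
```

```text
th 1.5908 tqz [-0.093  0.435  0.029] F [-2.3 -0.9  5.3] p-W mm [ 0.5 -1.  81.8] open 0.0104 ff 40.6 t 30.05
scene {'timer': (np.float64(23.7), 272), 'beaker': (np.float64(5.5), 0), 'dish': (np.float64(3.7), 0), 'stand': (np.float64(26.1), 1204)}
top {'timer': (np.float64(79.5), 729), 'beaker': (np.float64(88.8), 564), 'dish': (np.float64(2.0), 0), 'stand': (np.float64(79.6), 1888)}
[[331.6595 519.6835]
 [322.6912 519.5324]
 [313.7207 519.3812]
 [321.6303 561.0034]]
-60 [-1, -1, -1, -1, -1, -1, -1, -1, -1, -1, -1, -1, -1, -1, -1]
-54 [-1, -1, -1, -1, -1, -1, -1, -1, -1, -1, -1, -1, -1, -1, -1]
-52 [-1, -1, -1, -1, -1, -1, -1, -1, -1, -1, -1, -1, -1, -1, -1]
-50 [-1, -1, -1, -1, -1, -1, -1, -1, -1, -1, -1, -1, -1, -1, -1]
-48 [-1, -1, -1, -1, -1, -1, -1, -1, -1, -1, -1, -1, -1, -1, -1]
-46 [-1, -1, -1, -1, -1, -1, -1, -1, -1, -1, -1, -1, -1, -1, -1]
-40 [-1, -1, -1, -1, -1, -1, -1, -1, -1, -1, -1, -1, -1, -1, -1]
-20 [-1, -1, -1, -1, -1, -1, -1, -1, -1, -1, -1, -1, -1, -1, -1]
0 [-1, -1, -1, -1, -1, -1, -1, -1, -1, -1, -1, -1, -1, -1, -1]
```

Run:
```python
from lib import *
c=np.load("w5.npy",allow_pickle=True)[0]; print("timer from w5",ray(c,(248,130),.045), "initial top",ray(TOP,(281,209),.045),"sc",ray(SC,(302,250),.045))
print("timer px in w1 ~ (380,370):",ray(np.load("w1.npy",allow_pickle=True)[0],(381,370),.045))
a=cv2.imread("pics/scene0.png",0)[236:272:4,283:323:4];b=cv2.cvtColor(robot.get_image("scene")["color"],cv2.COLOR_RGB2GRAY)[236:272:4,283:323:4];print(a);print(b)
```

```text
timer from w5 [ 0.5833 -0.0476  0.045 ] initial top [ 0.5796 -0.0465  0.045 ] sc [ 0.5747 -0.0543  0.045 ]
timer px in w1 ~ (380,370): [ 0.5827 -0.031   0.045 ]
[[ 23  24  27 129 199 230 246 249 250 251]
 [ 26  25  26  16  17  13  14  15  32  73]
 [ 24 107 184 213 218 221 225 229 216  26]
 [ 30 104  53 133 132 140 125 116 199  24]
 [ 25 104  64 106 121 133 111  97 202  21]
 [ 26 102 159 157 139 137 143 145 200  26]
 [ 27  90 141 124 175 137 196 131 201  21]
 [ 26  89 173 152 163 101 191  83 197  26]
 [ 24  27  19  24  23  27  32  30  39  24]]
[[ 18  27  28 131 201 235 248 251 252 252]
 [ 14  21  25  19  22  13  15  22  34  73]
 [ 20  79 142 166 167 171 174 175 163  23]
 [ 16  80  42  96 102 108  96  89 159  26]
 [ 15  80  46  82  91 105  84  75 159  23]
 [ 16  78 148 150 145 136 134 137 160  25]
 [ 16  65 102  91 129 102 152  90 158  15]
 [ 16  64 134 145 133 104 149  70 154  17]
 [ 14  15  12  16   9  19  24  28  31  16]]
```

The timer's pixels have the same layout, only shadowed, so it has not moved. The screw is a quarter turn off its seat and still gripped, so I'll hand in.

```bash
python3 -c "
from rig import robot
print(robot.sign_off())"
```

```text
the job is handed in; nothing more can be done
None
```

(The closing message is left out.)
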